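# Lock the welding positioner's spindle with its set screw

### The arm

A 7-joint arm with a two-finger parallel gripper is mounted at the origin on the work surface. World frame = base frame: x ahead of the robot, y to its left, z up, the work surface at z = 0. Lengths are in m, angles in rad, forces in N, time in s.
With the tool pointing down it reaches from about 0.4 to 0.85 m from the base axis. Payload 4.5 kg.
Tool frame: the origin (TCP) lies where the fingers leave the gripper's body, on its centre line; the fingertips stand 73 mm ahead of it and the grasp point (between the pads) lies 54 mm ahead of it (robot.tcp_to_grasp is the distance from the TCP to the grasp point, in m); y points along the fingers, x is the direction in which the jaws open and shut, and the axes are right-handed (so a half turn about y gives the same grasp; the last joint's range is limited). The gripper opens to 85 mm and grips with 20 to 120 N. Pads are 22 mm wide; open, the fingers measure 114 mm over their backs; the gripper's body (76 mm by 85 mm) begins 54 mm behind the grasp point. The pads swing forward as they close: fully open they stand 13 mm farther back than shut.
Start: joints at [1.377, 0.689, -0.195, 1.565, 0.157, 0.902, -0.215], TCP at [0.141, -0.609, 0.304] pointing down, gripper open.
Joint ranges: [-3.01, 3.01], [-0.46, 2.08], [-1.47, 1.51], [0.13, 2.56], [-1, 4.14], [0.04, 2.09], [-2.66, 2.66]. Speed limits (rad/s): [2.57, 2.57, 3.14, 3.14, 3.14, 3.14, 3.14].

### API

Orientations are given as a unit quaternion [w, x, y, z].
In Python, from plant import robot gives the robot as it stands.
- The arm moves only by the tool jog_arm, never from a script. Its argument "rows" is a list of rows, each a list of 2 entries, a list of its own where there are three numbers: the shift along the tool's x, y, z in m, then the turn, a rotation vector about the tool's x, y, z in rad. A call has 1 to 20 rows; each row shifts and turns the commanded pose from where the row before left it, along the tool's axes as they then stand; what a row does not reach is not made up. A row lasts 1/8 s, in which the tool goes at most 62.5 mm and 10.7 degrees, less where a joint would pass 70% of its speed; a pose out of reach is approached as far as the arm can. A call with a gripper value outside its range is refused whole. "jaw" is the closure, from 0 (fully open) to 1 (shut), set as the call begins (left out, the last holds). The fingers move at their own pace and stop on an object; "squeeze" is the grip in N (left out, the last holds). Time passes only in rows, so rows that do not move let the fingers close. It gives the time, the measured TCP pose, the force and the opening at its end, in the units of the state.
- robot.read_state(): the state, without advancing time (a new reading comes with each control period).
- robot.snapshot(name): name is "scene" or "top" or "wrist"; returns the picture (384x512x3 uint8, blue, green, red); there is no depth.
- robot.camera_model(name): a dict with "intrinsics" (3x3 intrinsics, pixels), "view" (4x4, takes a point from world to camera coordinates). Camera axes: x right, y down, z forward; pixel columns grow to the right and rows downward; lengths in m; the calibration is good to about 2 mm. A picture is of the moment at which its call begins: read the wrist's pose just before it. camera_model takes no time and is no camera call; for the wrist camera it gives the pose at the moment of the call.
- robot.finish_job(): hands the job in, once; it reports no verdict.
The state is a dict: "t": time; "qpos": joint angles; "qvel": joint speeds; "effort": joint torques, N m; "tool_pos": TCP position; "tool_rot": TCP orientation; "contact_force": force on the tool from outside, world axes, zero at the start; "wrist_torque": the same for the moment, N m; "opening": opening from 0.0 (shut) to 1.0 (fully open).
Only numpy, scipy, OpenCV 4.12 (cv2) and the standard library are available. Lean on these libraries where they do the work, as an engineer would, in place of code of your own. Each camera call takes 0.05 s, during which the arm holds its last target.

### The job

Lock the spindle of the blue hand-cranked welding positioner: turn its crank until the flat on the spindle squarely faces the set screw (crank arm straight up), then tighten the set screw down onto the flat with the red-handled 14 mm T-key, firmly but not too hard (about 0.25 N m), without ramming or wrenching the key. Put that key back upright and fully home in its hole in the stand, and leave the other keys and everything else on the bench where they are.

Things in the scene. Friction and masses are not known exactly. Their poses are not given: they have to be found in the camera images.
- positioner: hand-cranked bench welding positioner, painted blue, bolted down: base plate 150 x 170 mm, bearing barrel (radius 32 mm), on top of it a round boss (54 mm across, top at 149 mm) that holds the set screw. Origin: centre of its underside, straight below the set screw; z up; y parallel to the spindle axis, which lies 100 mm up. Faceplate with green work at the +y end, crank at the -y end.
- spindle: turning spindle, 40 mm thick, with faceplate (150 mm), green cylinder shell and crank. Origin: on its axis, straight below the set screw. It turns about its y axis (the positioner's y). Its z axis is the way its flat faces; the crank arm and its yellow line point the same way. At the start the arm leans 0.5 to 1.3 rad to the positioner's -x side. It stays where left (0.3 N m of drag).
- spindle_axis (a point): the spindle's origin again. The flat is ground into the spindle under the set screw, 0.8 to 3.1 mm deep (worn and reground, not to be seen from outside) and at least 11 mm wide; it squarely faces the set screw when the crank arm stands straight up.
- crank_handle (a point): middle of the black revolving crank handle, a level bar 22 mm thick and 64 mm long, parallel to the spindle axis, 65 mm from that axis, 128 mm from the set screw's axis towards the positioner's -y. It spins freely on its pin.
- set_screw: steel set screw with a hex socket, upright in the boss. Origin: centre of the socket's mouth, 150 mm above the table (up to 0.2 mm more at the start); z up. Socket: 14.8 mm across flats, 15 mm deep, top 3 mm countersunk to about 20 mm; its flats face along its x axis and every 60 degrees from there. Clockwise seen from above tightens; it sinks 10 mm per turn (steep two-start thread).
- screw_point (a point): the set screw's 9 mm point, at the start just clear of the round spindle. Over the flat it turns nearly free (drag 0.03 to 0.07 N m) for 0.5 to 2.1 rad until it meets the flat, then the torque at the key climbs by some 0.2 to 0.3 N m per rad. 0.2 to 0.3 N m is firm, above 0.35 N m the flat is damaged. On the round it stops after at most 0.2 rad. It stays tight when the key is drawn off.
- key_14: T-handle hex key with the red handle, the one that fits. Origin: centre of its tip; z up along the shank. Mass 0.25 to 0.42 kg. It starts upright in one of the stand's holes, its x axis (handle) along the stand's x axis. Hex 24 mm long above a 10 mm pilot 2.5 mm long, then a round shank 16 mm thick.
- key_14_tip (a point): centre of the red key's tip. Hex 14 mm across flats, 17 across corners; its flats face along the key's x axis and every 60 degrees. It enters the socket when its x axis is a multiple of 60 degrees from the screw's, with about 6 degrees of play, and stays standing in the socket if let go.
- key_14_handle (a point): centre of the red key's handle, 125 mm above the tip: a bar along the key's x axis, 96 mm long, 20 mm wide (y) and 26 mm high.
- key_8: like key_14 but 8 mm hex, yellow handle; a bystander in the stand.
- key_10: like key_14 but 10 mm hex, blue handle; a bystander in the stand.
- key_stand: grey steel block, 60 x 215 mm and 50 mm high, fixed to the bench, with three upright holes 20 mm wide and 42 mm deep in a row along its y axis at y = -75, 0 and +75 mm; a key standing fully home has its tip 8 mm above the table. Origin: centre of its underside. Which key stands in which hole varies.
- magnet_square: red magnetic welding square, 105 mm, lying flat; a bystander. Origin: underside.
- flange_disc: blue-grey steel disc, 124 mm across, 6 mm thick, lying flat; a bystander. Origin: centre of its underside.
- tube_offcut: square tube offcut standing on end, 60 x 60 mm, 75 mm high; a bystander. Origin: centre of its underside.
- hammer: hammer lying on the bench; a bystander. Origin: underside.
- wire_brush: wire brush lying on the bench; a bystander. Origin: underside.
- angle_offcut: angle-iron offcut, 120 mm long, 40 mm wide and high; a bystander. Origin: underside.
There are look-alikes about, which are no part of the job. Leave any orange look-alike of the key_stand alone. Leave any green look-alike of the key_14 alone.

How it is judged:
On the way, in this order (a step that is already met when the one before it is completed fails the run):
1. the spindle is turned so that its flat faces the set screw (angle between the z axis of spindle and the z axis of positioner, either way round below 0.17 rad), for 0.2 s.
2. the screw is drawn down on the flat with the 14 mm key seated in its socket (contact force between set_screw and spindle above 90 N and z of key_14 in the frame of set_screw below -0.006 m and horizontal distance between key_14 and set_screw below 0.004 m), for 0.2 s.
At the end, for the whole second after the job is handed in: the set screw, drawn down earlier with over 90 N and never over 210 N, still bears on the flat (over 15 N, after some settling), the flat faces it within 0.08 rad (4.5 degrees), and the 14 mm key is at rest in a hole of the stand, upright within 0.15 rad and home within 6 mm, and let go (contact force between set_screw and spindle above 15 N and angle between the z axis of spindle and the z axis of positioner, either way round below 0.08 rad and z of key_14 in the frame of key_stand below 0.014 m and horizontal distance between key_14 and key_stand below 0.09 m and angle between key_14's own z axis and vertical below 0.15 rad and linear speed of key_14 below 0.02 m/s); the robot touches nothing.
It fails at once if the set screw was overtightened (contact force between set_screw and spindle above 210 N).
It fails at once if the key was rammed or wrenched hard against the positioner (contact force between key_14 and positioner above 120 N).
It fails at once if another key or something else on the bench was moved by over 30 mm (distance of any of key_8, key_10, magnet_square, flange_disc, tube_offcut, hammer, wire_brush, angle_offcut from where it was at the start of the episode above 0.03 m).
It also fails if it takes over 72 s, if anything falls off the work surface, if the arm or the gripper's body presses on something with over 40 N, if the wrist force passes 120 N, or if a joint passes its speed limit or range.

## Working session

There is one attempt and no reset: what is moved stays moved. The work goes in short steps, Python scripts to look and compute and a tool call to move; the robot and the scene stay as the last step left them, time stands still between calls to the robot, and variables do not carry over. Pictures are saved under pics/ and viewed, and the job is handed in when it is done.

Besides the shell and the picture viewer there is one more tool, called after "Emit:" as name([rows], argument=value, ...), one row to a line, values as JSON. jog_arm: Moves the arm, as the interface text tells. Its arguments: {"type":"object","properties":{"rows":{"type":"array","items":{"type":"array"}},"jaw":{"type":"number"},"squeeze":{"type":"number"}},"required":["rows"]}

```bash
ls; mkdir -p pics; python3 - <<'E'
from plant import robot
import cv2
s=robot.read_state();print({k:s[k] for k in('t','tool_pos','tool_rot','contact_force','opening')})
for n in('scene','top','wrist'):
    m=robot.camera_model(n);im=robot.snapshot(n);cv2.imwrite(f'pics/{n}0.png',im);print(n,m)
E
```

```text
pics
{'t': 0.0, 'tool_pos': array([ 0.14098158, -0.60835917,  0.30307085]), 'tool_rot': array([ 0.55397869, -0.55324833,  0.4404405 , -0.43935869]), 'contact_force': array([-0.6236109 , -0.91922724, -0.30363652]), 'opening': 0.9999658249451553}
scene {'intrinsics': array([[358.70939095,   0.        , 254.21323036],
       [  0.        , 358.70939095, 184.77211846],
       [  0.        ,   0.        ,   1.        ]]), 'view': array([[ 0.7768738 ,  0.6296532 ,  0.0019852 , -0.40767061],
       [ 0.32927182, -0.40356817, -0.85364676, -0.06640592],
       [-0.53670026,  0.66382947, -0.5208486 ,  1.72017953],
       [ 0.        ,  0.        ,  0.        ,  1.        ]])}
top {'intrinsics': array([[404.57225081,   0.        , 259.0275071 ],
       [  0.        , 404.57225081, 188.46968814],
       [  0.        ,   0.        ,   1.        ]]), 'view': array([[ 1.90762059e-02, -9.99816824e-01, -1.55429375e-03,
        -3.75109193e-02],
       [-9.96634886e-01, -1.88914988e-02, -7.97622436e-02,
         5.57185019e-01],
       [ 7.97182702e-02,  3.07062435e-03, -9.96812705e-01,
         1.61697035e+00],
       [ 0.00000000e+00,  0.00000000e+00,  0.00000000e+00,
         1.00000000e+00]])}
wrist {'intrinsics': array([[328.09578466,   0.        , 254.99084202],
       [  0.        , 328.09578466, 183.55907179],
       [  0.        ,   0.        ,   1.        ]]), 'view': array([[ 0.22670661, -0.97396187, -0.00154605, -0.62464989],
       [-0.92138291, -0.21498191,  0.32378437, -0.04435205],
       [-0.31568601, -0.07197955, -0.94612964,  0.37994113],
       [ 0.        ,  0.        ,  0.        ,  1.        ]])}
```

View pics/scene0.png

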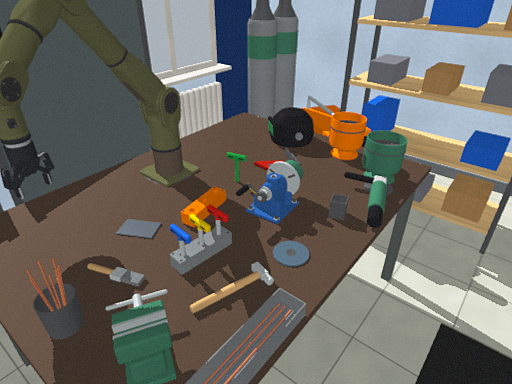

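View pics/top0.png

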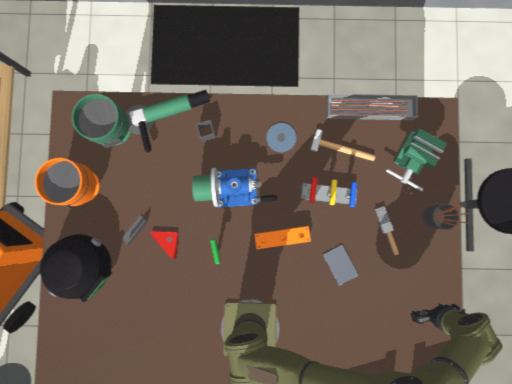

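View pics/wrist0.png

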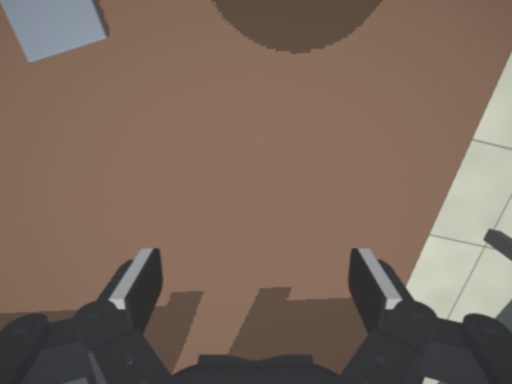

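```bash
python3 - <<'E'
import cv2
im=cv2.imread('pics/top0.png')
c=im[60:260,40:440]; cv2.imwrite('pics/top0z.png',cv2.resize(c,None,fx=2,fy=2,interpolation=cv2.INTER_CUBIC))
E
```

```text
(no output)
```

View pics/top0z.png

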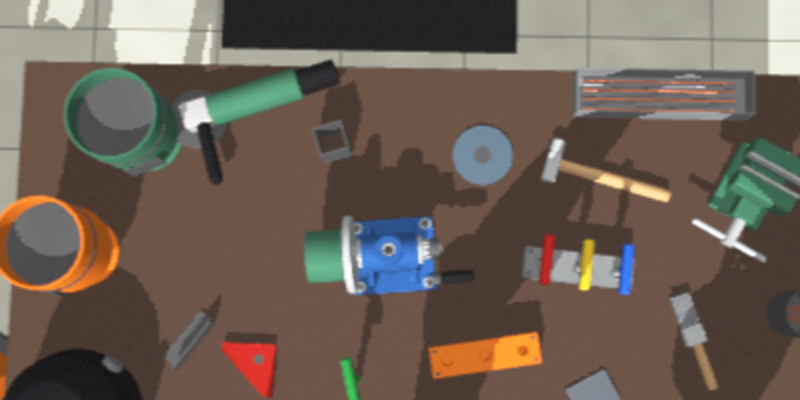

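```bash
cat > h.py <<'E'
import numpy as np, cv2
from scipy.spatial.transform import Rotation as R
from plant import robot
def ray(m,u,v):
    V=m['view'];K=m['intrinsics'];d=V[:3,:3].T@np.linalg.inv(K)@[u,v,1.];c=-V[:3,:3].T@V[:3,3];return c,d
def atz(m,u,v,z):
    c,d=ray(m,u,v);return c+d*(z-c[2])/d[2]
def proj(m,p):
    V=m['view'];q=m['intrinsics']@(V[:3,:3]@np.array(p)+V[:3,3]);return q[:2]/q[2]
def rot(s): 
    w,x,y,z=s['tool_rot'];return R.from_quat([x,y,z,w])
E
python3 - <<'E'
from h import *
m=robot.camera_model('top');im=cv2.imread('pics/top0.png')
f=lambda x,y:(x/2+39.75,y/2+59.75)
print('screw',atz(m,*f(389,249),.15))
print('axisx via barrel ends')
hsv=cv2.cvtColor(im,cv2.COLOR_BGR2HSV)
def seg(lo,hi,box,z,n):
    M=cv2.inRange(hsv,np.array(lo),np.array(hi));B=np.zeros_like(M);x0,y0,x1,y1=box;B[y0:y1,x0:x1]=M[y0:y1,x0:x1]
    k,l,st,ce=cv2.connectedComponentsWithStats(B);i=1+np.argmax(st[1:,4]);
    pts=np.argwhere(l==i)[:,::-1].astype(np.float32);r=cv2.minAreaRect(pts)
    P=np.array([atz(m,*p,z)[:2] for p in cv2.boxPoints(r)]);print(n,st[i],ce[i],'w',atz(m,*ce[i],z)[:2],'rectc',atz(m,*r[0],z)[:2],'\n',P.round(4).tolist())
seg([0,150,60],[8,255,255],(300,170,330,210),.146,'red')
seg([172,150,60],[180,255,255],(300,170,330,210),.146,'red2')
seg([22,150,60],[33,255,255],(300,170,350,210),.146,'yel')
seg([105,150,60],[120,255,255],(340,170,370,210),.146,'blue')
# stand corners by eye at z=.05
s=robot.read_state();print(rot(s).as_matrix().round(3)); 
v=robot.camera_model('wrist')['view'];c=-v[:3,:3].T@v[:3,3];print('cam in tool',rot(s).inv().apply(c-s['tool_pos']))
E
python3 - <<'E'
import cv2
im=cv2.imread('pics/top0.png')
cv2.imwrite('pics/a.png',cv2.resize(im[150:220,190:290],None,fx=8,fy=8,interpolation=cv2.INTER_CUBIC))
cv2.imwrite('pics/b.png',cv2.resize(im[160:220,290:370],None,fx=8,fy=8,interpolation=cv2.INTER_CUBIC))
im=cv2.imread('pics/scene0.png')
cv2.imwrite('pics/c.png',cv2.resize(im[140:280,160:310],None,fx=4,fy=4,interpolation=cv2.INTER_CUBIC))
E
```

```text
screw [0.56164582 0.06560845 0.15      ]
axisx via barrel ends
red [310 177   8  26 128] [313.1171875 188.921875 ] w [ 0.55003874 -0.2297803 ] rectc [ 0.54778314 -0.2311081 ] 
 [[0.5011, -0.2172], [0.5957, -0.2222], [0.5947, -0.2451], [0.5001, -0.24]]Traceback (most recent call last):
  File "<stdin>", line 13, in <module>
  File "<stdin>", line 9, in seg
    return _wrapfunc(a, 'argmax', axis=axis, out=out, **kwds)
    return bound(*args, **kwds)
ValueError: attempt to get argmax of an empty sequence
```

View pics/a.png

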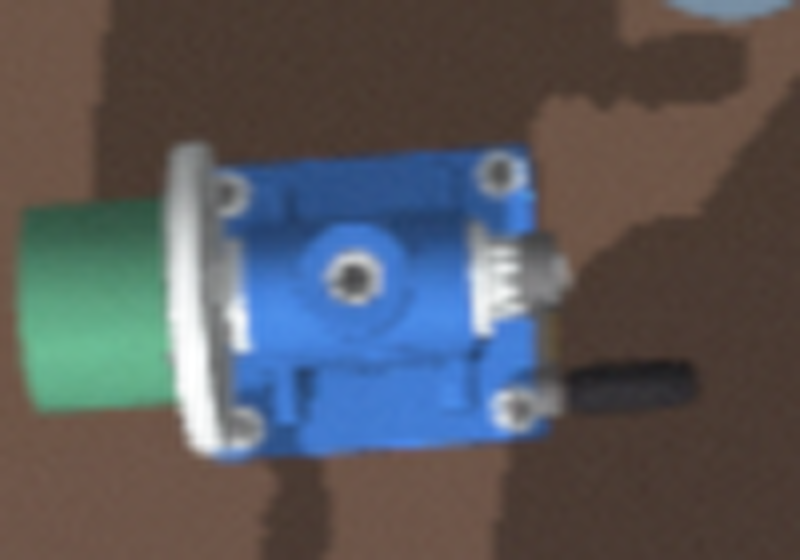

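View pics/b.png

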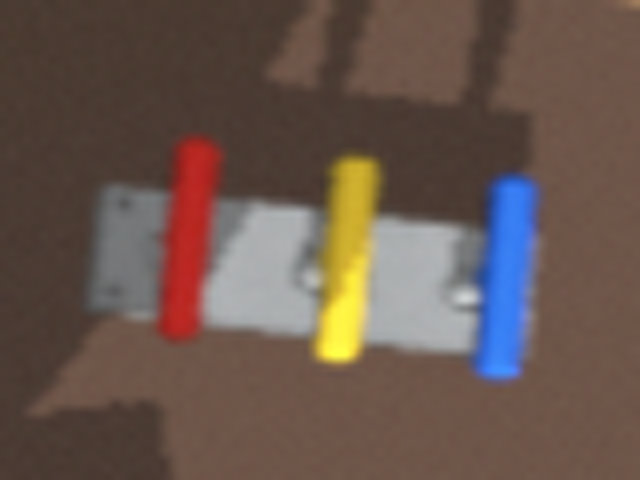

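View pics/c.png

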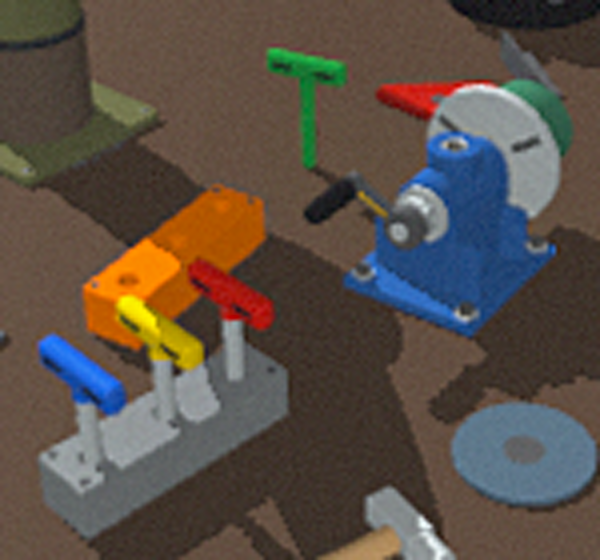

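```bash
python3 - <<'E'
from h import *
m=robot.camera_model('top');s=robot.read_state();print(rot(s).as_matrix().round(3)) 
v=robot.camera_model('wrist')['view'];c=-v[:3,:3].T@v[:3,3];print('cam in tool',rot(s).inv().apply(c-s['tool_pos']));print('cam axes in tool',(rot(s).as_matrix().T@v[:3,:3].T).round(3))
f=lambda x,y:(x/8+189.5,y/8+149.5)
print('screw',atz(m,*f(353,277),.15))
A=atz(m,*f(575,390),.135);B=atz(m,*f(692,380),.135);print('handle',A,B,(A+B)/2, 'yaw',np.arctan2(-(A-B)[0],(A-B)[1]))
c=[atz(m,*f(*p),.012) for p in[(228,193),(240,428),(518,410),(500,173)]]
for p in c:print('bolt',p)
cc=np.mean(c,0);print(cc); d=(c[0]+c[1]-c[2]-c[3])/2;print('yaw',np.arctan2(-d[0],d[1]),np.linalg.norm(d))
d=(c[0]+c[3]-c[2]-c[1])/2;print('yaw',np.arctan2(d[1],d[0]),np.linalg.norm(d))
E
```

```text
[[ 0.226 -0.     0.974]
 [-0.974  0.001  0.226]
 [-0.001 -1.    -0.   ]]
cam in tool [ 0.00050592 -0.06973362  0.08166964]
cam axes in tool [[ 1.     0.001  0.   ]
 [-0.    -0.324  0.946]
 [ 0.001 -0.946 -0.324]]
screw [0.56207063 0.06795601 0.15      ]
handle [ 0.51201506 -0.03679786  0.135     ] [ 0.51777272 -0.09176942  0.135     ] [ 0.51489389 -0.06428364  0.135     ] yaw 0.10435842081754883
bolt [0.61632873 0.14204368 0.012     ]
bolt [0.49631159 0.13268037 0.012     ]
bolt [ 0.50814971 -0.00840628  0.012     ]
bolt [0.62924478 0.00322547 0.012     ]
[0.5625087  0.06738581 0.012     ]
yaw 0.08820834898291323 0.1404986717566575
yaw 0.08685681897309369 0.12101228628411514
```

```bash
cat >> h.py <<'E'
import json
def down(th):  # tool pose: x at angle th horizontally, y down
    x=np.array([np.cos(th),np.sin(th),0]);y=np.array([0,0,-1.]);return R.from_matrix(np.c_[x,y,np.cross(x,y)])
def plan(waypoints,start=None,dec=4):
    """waypoints: (pos, th, nrows); from measured pose"""
    s=robot.read_state();p,r=(np.array(s['tool_pos']),rot(s)) if start is None else start
    rows=[]
    for pos,th,n in waypoints:
        pos=np.array(pos);tgt=down(th);p0=p.copy()
        for i in range(n):
            k=n-i
            rv=((r.inv()*tgt).as_rotvec()/k).round(3)
            d=r.inv().apply((pos-p)/k).round(dec)
            rows.append([(d+0).tolist(),(rv+0).tolist()])
            p=p+r.apply(d);r=r*R.from_rotvec(rv)
    print(json.dumps(rows));return p,r
def st():
    s=robot.read_state();r=rot(s).as_matrix();print('t',round(s['t'],2),'pos',s['tool_pos'].round(4),'th',round(np.arctan2(r[1,0],r[0,0]),4),'ydn',r[:,1].round(4),'q',s['qpos'].round(3),'F',s['contact_force'].round(2),'M',s['wrist_torque'].round(3),'op',round(s['opening'],3));return s
E
python3 - <<'E'
from h import *
plan([([.515,-.065,.33],.088,14)])
E
```

```text
[[[-0.0318, -0.0019, 0.0348], [0.0, -0.102, 0.0]], [[-0.0281, -0.0019, 0.0378], [0.0, -0.102, 0.0]], [[-0.0241, -0.0019, 0.0405], [0.0, -0.102, 0.0]], [[-0.0198, -0.0019, 0.0428], [0.0, -0.102, 0.0]], [[-0.0154, -0.0019, 0.0445], [0.0, -0.102, 0.0]], [[-0.0108, -0.0019, 0.0459], [0.0, -0.102, 0.0]], [[-0.006, -0.0018, 0.0467], [0.0, -0.102, 0.0]], [[-0.0012, -0.0019, 0.0471], [0.0, -0.102, 0.0]], [[0.0036, -0.0018, 0.047], [0.0, -0.102, 0.0]], [[0.0083, -0.0019, 0.0464], [0.0, -0.103, 0.0]], [[0.0131, -0.0018, 0.0453], [0.0, -0.102, 0.0]], [[0.0176, -0.0019, 0.0437], [0.0, -0.103, 0.0]], [[0.022, -0.0018, 0.0417], [-0.001, -0.102, 0.0]], [[0.0261, -0.0019, 0.0392], [0.0, -0.103, 0.0]]]
```

Emit:
jog_arm([
  [[-0.032,-0.002,0.035],[0,-0.102,0]],
  [[-0.028,-0.002,0.038],[0,-0.102,0]],
  [[-0.024,-0.002,0.0405],[0,-0.102,0]],
  [[-0.02,-0.002,0.043],[0,-0.102,0]],
  [[-0.0155,-0.002,0.0445],[0,-0.102,0]],
  [[-0.011,-0.002,0.046],[0,-0.102,0]],
  [[-0.006,-0.002,0.0465],[0,-0.102,0]],
  [[-0.001,-0.002,0.047],[0,-0.102,0]],
  [[0.0035,-0.002,0.047],[0,-0.102,0]],
  [[0.008,-0.002,0.0465],[0,-0.102,0]],
  [[0.013,-0.002,0.0455],[0,-0.102,0]],
  [[0.0175,-0.002,0.0435],[0,-0.102,0]],
  [[0.022,-0.002,0.0415],[0,-0.102,0]],
  [[0.026,-0.002,0.039],[0,-0.102,0]],
  [[0,0,0],[0,0,0]],
], jaw=0.1)

```text
t: 2.02
tool_pos: [0.5169, -0.061, 0.3322]
tool_rot: [0.707, -0.705, -0.033, 0.032]
contact_force: [-0.5, 0.2, 0.0]
opening: 0.899
```

```bash
python3 - <<'E'
from h import *
import pickle
st();m=robot.camera_model('wrist');im=robot.snapshot('wrist');cv2.imwrite('pics/w1.png',cv2.resize(im,None,fx=1.5,fy=1.5,interpolation=cv2.INTER_CUBIC));pickle.dump(m,open('w1.pkl','wb'))
E
```

```text
t 2.02 pos [ 0.5169 -0.061   0.3322] th 0.0919 ydn [ 0.0026  0.0033 -1.    ] q [ 0.4    0.561 -0.591  1.832  0.396  0.865 -0.288] F [-0.51  0.23  0.03] M [-0.084  0.064  0.045] op 0.899
```

View pics/w1.png

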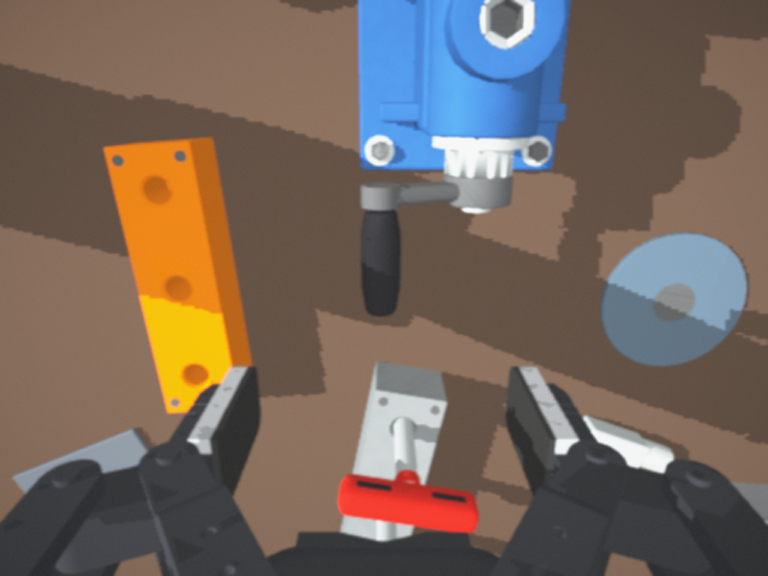

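```bash
python3 - <<'E'
from h import *
import pickle
m=pickle.load(open('w1.pkl','rb'));f=lambda x,y:((x+.5)/1.5-.5,(y+.5)/1.5-.5)
print('screw',atz(m,*f(507,18),.15)); print('bolts',atz(m,*f(379,150),.014),atz(m,*f(538,150),.014))
yw=.088;C=np.array([.5623,.0677,0]);Rz=R.from_euler('z',yw)
c,d=ray(m,*f(380,262));cl=Rz.inv().apply(c-C);dl=Rz.inv().apply(d)
t=(-.128-cl[1])/dl[1];print('handle local via y plane',cl+dl*t)
# radius constraint
from scipy.optimize import brentq
for z0 in(.12,.13,.14,.15):
    q=cl+dl*(z0-cl[2])/dl[2];print(z0,q,np.hypot(q[0],q[2]-.1),np.arctan2(-q[0],q[2]-.1))
im=cv2.imread('pics/w1.png');cv2.imwrite('pics/w1z.png',cv2.resize(im[0:110,400:610],None,fx=3.5,fy=3.5,interpolation=cv2.INTER_CUBIC))
top=robot.camera_model('top')
E
```

```text
screw [0.56145206 0.06574942 0.15      ]
bolts [ 0.50846593 -0.00886701  0.014     ] [0.62991038 0.00241441 0.014     ]
handle local via y plane [-0.05911173 -0.128       0.1222561 ]
0.12 [-0.05911599 -0.12869455  0.12      ] 0.062407534546270245 1.2445663583070294
0.13 [-0.05909711 -0.12561602  0.13      ] 0.06627570015871838 1.1010561816130604
0.14 [-0.05907823 -0.12253749  0.14      ] 0.07134589832547054 0.9756270797096799
0.15 [-0.05905935 -0.11945896  0.15      ] 0.07738221176190314 0.8682759492731849
```

View pics/w1z.png

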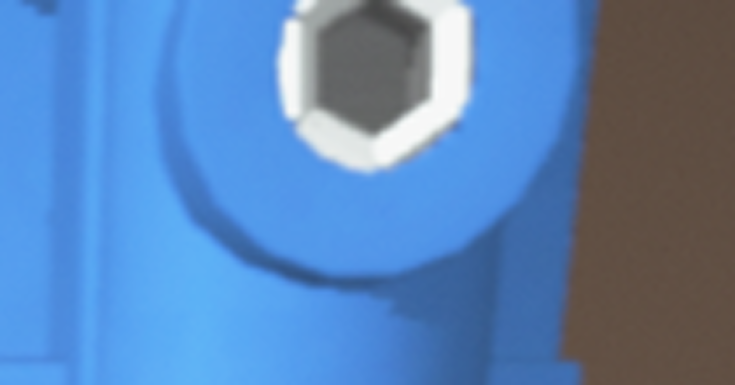

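```bash
python3 - <<'E'
from h import *
st();plan([([.5148,-.065,.24],.088,3),([.5148,-.065,.183],.088,4)])
E
```

```text
t 2.08 pos [ 0.5156 -0.0637  0.3317] th 0.0879 ydn [ 1.e-04  8.e-04 -1.e+00] q [ 0.402  0.561 -0.588  1.834  0.397  0.865 -0.288] F [ 0.22 -1.01 -0.14] M [-0.026  0.056  0.025] op 0.897
[[[-0.0003, 0.0306, -0.0004], [0.0, 0.0, 0.0]], [[-0.0003, 0.0306, -0.0005], [0.0, 0.0, 0.0]], [[-0.0003, 0.0305, -0.0004], [-0.001, 0.0, 0.0]], [[0.0, 0.0143, 0.0], [0.0, 0.0, 0.0]], [[0.0, 0.0142, 0.0], [0.0, 0.0, 0.0]], [[0.0, 0.0143, 0.0], [0.0, 0.0, 0.0]], [[0.0, 0.0142, 0.0], [0.0, 0.0, 0.0]]]
```

Emit:
jog_arm([
  [[0,0.03,0],[0,0,0]],
  [[0,0.03,0],[0,0,0]],
  [[0,0.03,0],[0,0,0]],
  [[0,0.015,0],[0,0,0]],
  [[0,0.015,0],[0,0,0]],
  [[0,0.015,0],[0,0,0]],
  [[0,0.013,0],[0,0,0]],
  [[0,0,0],[0,0,0]],
  [[0,0,0],[0,0,0]],
], jaw=0.25)

```text
t: 3.2
tool_pos: [0.5154, -0.0651, 0.1842]
tool_rot: [-0.706, 0.706, 0.03, -0.03]
contact_force: [-0.3, 0.3, 0.0]
opening: 0.747
```

```bash
python3 - <<'E'
from h import *
st();im=robot.snapshot('wrist');cv2.imwrite('pics/w2.png',im)
E
```

```text
t 3.2 pos [ 0.5154 -0.0651  0.1842] th 0.0852 ydn [ 6.e-04 -1.e-04 -1.e+00] q [ 0.288  0.768 -0.415  1.98   0.603  0.517 -0.473] F [-0.25  0.25  0.04] M [ 0.033  0.025 -0.02 ] op 0.747
```

View pics/w2.png

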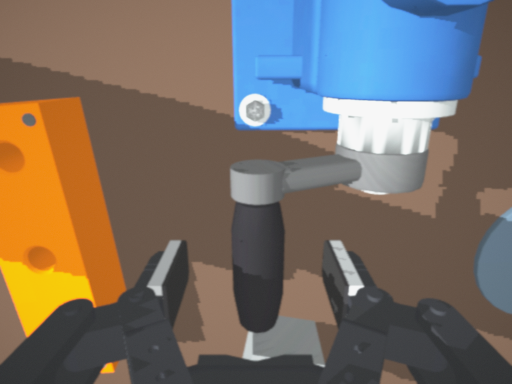

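Emit:
jog_arm([
  [[0,0,0],[0,0,0]],
  [[0,0,0],[0,0,0]],
  [[0,0,0],[0,0,0]],
  [[0,0,0],[0,0,0]],
  [[0,0,0],[0,0,0]],
  [[0,0,0],[0,0,0]],
], jaw=1, squeeze=40)

```text
t: 4.0
tool_pos: [0.5162, -0.0652, 0.1843]
tool_rot: [0.706, -0.706, -0.031, 0.029]
contact_force: [4.2, -1.0, 2.1]
opening: 0.242
```

```bash
python3 - <<'E'
from h import *
s=st();p=s['tool_pos'];r=.065
print([ (round(x,4),round(z,4)) for x,z in[(-r*np.sin(a),r*np.cos(a)) for a in np.linspace(1.14,0,12)]])
a=np.linspace(1.14,0,12);print(np.diff(-r*np.sin(a)).round(4),-np.diff(r*np.cos(a)).round(4))
E
```

```text
t 4.0 pos [ 0.5162 -0.0652  0.1843] th 0.0849 ydn [ 2.6e-03  2.0e-04 -1.0e+00] q [ 0.288  0.768 -0.415  1.979  0.603  0.516 -0.473] F [ 4.2  -1.    2.06] M [-0.155 -0.995 -0.005] op 0.242
[(np.float64(-0.0591), np.float64(0.0271)), (np.float64(-0.0559), np.float64(0.0331)), (np.float64(-0.0522), np.float64(0.0387)), (np.float64(-0.0479), np.float64(0.0439)), (np.float64(-0.0431), np.float64(0.0486)), (np.float64(-0.0379), np.float64(0.0528)), (np.float64(-0.0322), np.float64(0.0565)), (np.float64(-0.0262), np.float64(0.0595)), (np.float64(-0.0199), np.float64(0.0619)), (np.float64(-0.0134), np.float64(0.0636)), (np.float64(-0.0067), np.float64(0.0647)), (np.float64(-0.0), np.float64(0.065))]
[0.0031 0.0037 0.0043 0.0048 0.0053 0.0057 0.006  0.0063 0.0065 0.0067
 0.0067] [-0.006  -0.0056 -0.0052 -0.0047 -0.0042 -0.0036 -0.003  -0.0024 -0.0017
 -0.001  -0.0003]
```

Emit:
jog_arm([
  [[0.003,-0.006,0],[0,0,0]],
  [[0.0037,-0.0056,0],[0,0,0]],
  [[0.0043,-0.0052,0],[0,0,0]],
  [[0.0048,-0.0047,0],[0,0,0]],
  [[0.0053,-0.0042,0],[0,0,0]],
  [[0.0057,-0.0036,0],[0,0,0]],
  [[0,0,0],[0,0,0]],
])

```text
t: 4.88
tool_pos: [0.5415, -0.063, 0.2129]
tool_rot: [-0.706, 0.706, 0.03, -0.03]
contact_force: [3.1, -0.3, -12.8]
opening: 0.246
```

```bash
python3 - <<'E'
from h import *
st()
E
```

```text
t 4.88 pos [ 0.5415 -0.063   0.2129] th 0.0849 ydn [-1.e-03 -1.e-04 -1.e+00] q [ 0.311  0.75  -0.471  1.883  0.545  0.64  -0.414] F [  3.09  -0.25 -12.82] M [ 0.012 -0.679  0.09 ] op 0.246
```

Emit:
jog_arm([
  [[0.006,-0.0015,0],[0,0,0]],
  [[0.0063,-0.0014,0],[0,0,0]],
  [[0.0065,-0.0012,0],[0,0,0]],
  [[0.0067,-0.001,0],[0,0,0]],
  [[0.0062,-0.0003,0],[0,0,0]],
  [[0,0,0],[0,0,0]],
  [[0,0,0],[0,0,0]],
])

```text
t: 5.75
tool_pos: [0.5741, -0.06, 0.2219]
tool_rot: [-0.706, 0.707, 0.031, -0.029]
contact_force: [-3.6, -0.8, 11.9]
opening: 0.239
```

```bash
python3 - <<'E'
from h import *
st();im=robot.snapshot('wrist');cv2.imwrite('pics/w3.png',im)
st();im=robot.snapshot('top');cv2.imwrite('pics/t3.png',im[100:280,150:400].repeat(3,0).repeat(3,1))
im=robot.snapshot('scene');cv2.imwrite('pics/s3.png',cv2.resize(im[140:280,160:310],None,fx=4,fy=4,interpolation=cv2.INTER_CUBIC))
E
```

```text
t 5.75 pos [ 0.5741 -0.06    0.2219] th 0.0851 ydn [ 0.0032 -0.0013 -1.    ] q [ 0.305  0.771 -0.488  1.783  0.523  0.716 -0.383] F [-3.64 -0.76 11.92] M [-0.107  0.794  0.067] op 0.239
t 5.8 pos [ 0.5741 -0.06    0.2219] th 0.0851 ydn [ 0.0032 -0.0013 -1.    ] q [ 0.305  0.771 -0.488  1.783  0.523  0.716 -0.383] F [-3.6  -0.44 13.19] M [-0.073  0.758  0.145] op 0.242
```

View pics/w3.png

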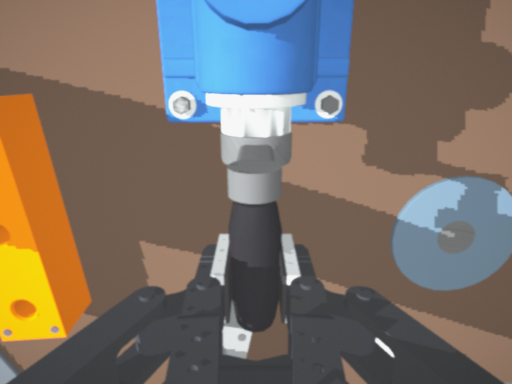

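View pics/s3.png

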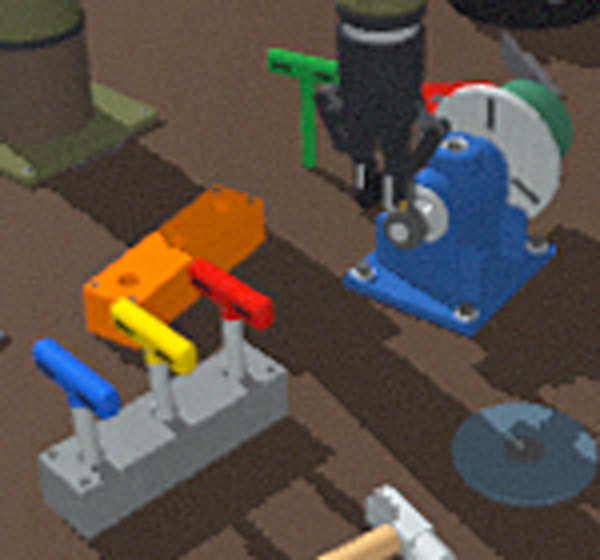

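Emit:
jog_arm([
  [[0,-0.001,0],[0,0,0]],
  [[0,0,0],[0,0,0]],
  [[0,0,0],[0,0,0]],
  [[0,0,0],[0,0,0]],
], jaw=0.5)

```text
t: 6.4
tool_pos: [0.5734, -0.0603, 0.2195]
tool_rot: [0.706, -0.706, -0.03, 0.03]
contact_force: [0.1, -0.4, 0.0]
opening: 0.503
```

```bash
python3 - <<'E'
from h import *
s=st();plan([(s['tool_pos']+[0,0,.06],.088,3),([.562,.067,.32],.088,5)])
E
```

```text
t 6.4 pos [ 0.5734 -0.0603  0.2195] th 0.085 ydn [-2.e-04  0.e+00 -1.e+00] q [ 0.305  0.774 -0.487  1.784  0.523  0.715 -0.382] F [ 0.08 -0.37  0.  ] M [-0.004 -0.016  0.026] op 0.503
[[[0.0, -0.02, 0.0], [0.0, -0.001, 0.0]], [[0.0, -0.02, 0.0], [0.0, -0.001, 0.0]], [[0.0, -0.02, 0.0], [0.0, -0.001, 0.0]], [[0.0, -0.0081, 0.0256], [0.0, 0.0, 0.0]], [[0.0, -0.0081, 0.0255], [0.0, 0.0, 0.0]], [[-0.0001, -0.0081, 0.0256], [0.0, 0.0, 0.0]], [[0.0, -0.0081, 0.0255], [0.0, 0.0, 0.0]], [[-0.0001, -0.0081, 0.0256], [0.0, 0.0, 0.0]]]
```

Emit:
jog_arm([
  [[0,-0.02,0],[0,0,0]],
  [[0,-0.02,0],[0,0,0]],
  [[0,-0.02,0],[0,0,0]],
  [[0,-0.008,0.0255],[0,0,0]],
  [[0,-0.008,0.0255],[0,0,0]],
  [[0,-0.008,0.0255],[0,0,0]],
  [[0,-0.008,0.0255],[0,0,0]],
  [[0,-0.008,0.0255],[0,0,0]],
  [[0,0,0],[0,0,0]],
  [[0,0,0],[0,0,0]],
])

```text
t: 7.65
tool_pos: [0.5625, 0.0655, 0.3191]
tool_rot: [-0.706, 0.707, 0.029, -0.03]
contact_force: [-0.7, 0.1, 0.1]
opening: 0.501
```

```bash
python3 - <<'E'
from h import *
import pickle
st();m=robot.camera_model('wrist');im=robot.snapshot('wrist');cv2.imwrite('pics/w4.png',im);pickle.dump(m,open('w4.pkl','wb'))
u,v=proj(m,[.562,.067,.15]);print(u,v);u=int(u);v=int(v)
cv2.imwrite('pics/w4z.png',cv2.resize(im[v-45:v+45,u-45:u+45],None,fx=6.5,fy=6.5,interpolation=cv2.INTER_CUBIC));print(u-45,v-45)
E
```

```text
t 7.65 pos [0.5625 0.0655 0.3191] th 0.084 ydn [-8.0e-04 -1.5e-03 -1.0e+00] q [ 0.128  0.634 -0.552  1.716  0.407  0.909 -0.508] F [-0.7   0.13  0.13] M [ 0.003  0.004 -0.03 ] op 0.501
256.81884521326134 182.46547965417508
211 137
```

View pics/w4.png

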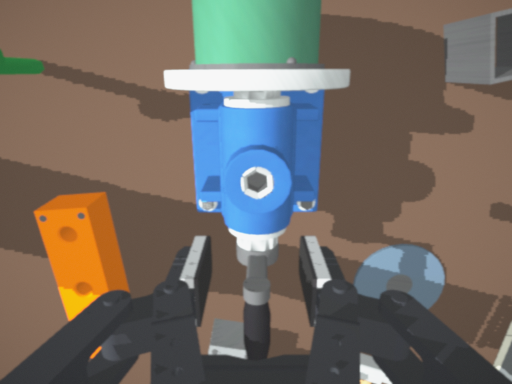

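View pics/w4z.png

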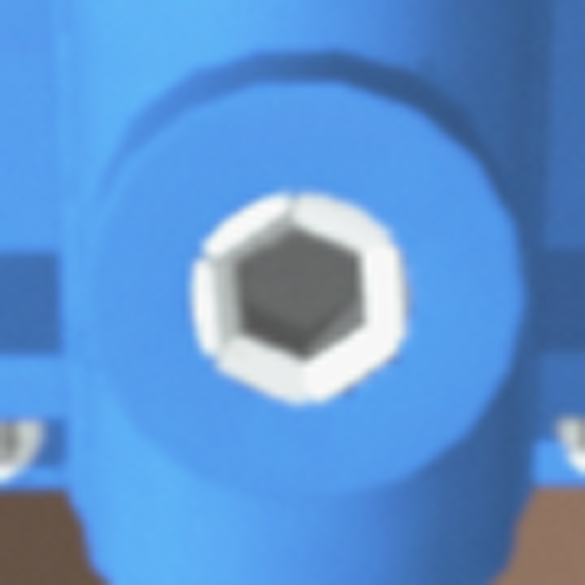

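```bash
python3 - <<'E'
from h import *
import pickle
m=pickle.load(open('w4.pkl','rb'));im=cv2.imread('pics/w4.png')
# rectified top-down at z=.15, 0.1mm/px, 40mm
c=np.array([.562,.067]);N=400
def w(i,j,z=.15): return proj(m,[c[0]+(i-N/2)*1e-4,c[1]+(N/2-j)*1e-4,z])  # px x->world x, up->world y
src=np.float32([w(0,0),w(N,0),w(N,N),w(0,N)]);H=cv2.getPerspectiveTransform(src,np.float32([[0,0],[N,0],[N,N],[0,N]]))
o=cv2.warpPerspective(im,H,(N,N),flags=cv2.INTER_CUBIC);cv2.imwrite('pics/rect.png',cv2.resize(o,None,fx=1.45,fy=1.45))
s=robot.read_state();plan([([.545,-.232,.30],1.48,9)])
E
```

```text
[[[-0.0047, 0.0022, -0.0327], [0.0, -0.155, 0.0]], [[-0.0097, 0.0022, -0.0316], [0.0, -0.155, 0.0]], [[-0.0144, 0.0022, -0.0297], [0.0, -0.155, 0.0]], [[-0.0189, 0.0021, -0.0272], [0.0, -0.155, 0.0]], [[-0.0228, 0.0022, -0.0239], [0.0, -0.155, 0.0]], [[-0.0262, 0.0021, -0.0201], [0.0, -0.155, 0.0]], [[-0.029, 0.0022, -0.0158], [0.0, -0.156, -0.001]], [[-0.0312, 0.0021, -0.0111], [0.0, -0.155, 0.0]], [[-0.0325, 0.0021, -0.0062], [0.0, -0.156, -0.001]]]
```

View pics/rect.png

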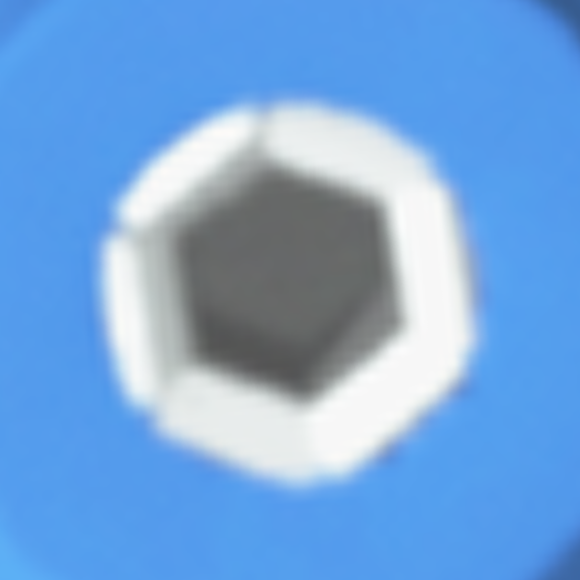

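Emit:
jog_arm([
  [[-0.0045,0.002,-0.0325],[0,-0.155,0]],
  [[-0.0095,0.002,-0.0315],[0,-0.155,0]],
  [[-0.0145,0.002,-0.0295],[0,-0.155,0]],
  [[-0.019,0.002,-0.027],[0,-0.155,0]],
  [[-0.023,0.002,-0.024],[0,-0.155,0]],
  [[-0.026,0.002,-0.02],[0,-0.155,0]],
  [[-0.029,0.002,-0.016],[0,-0.155,0]],
  [[-0.031,0.002,-0.011],[0,-0.155,0]],
  [[-0.0325,0.002,-0.006],[0,-0.155,0]],
  [[0,0,0],[0,0,0]],
  [[0,0,0],[0,0,0]],
])

```text
t: 9.07
tool_pos: [0.545, -0.2296, 0.3012]
tool_rot: [0.523, -0.522, -0.476, 0.476]
contact_force: [-0.1, -0.3, 0.2]
opening: 0.505
```

```bash
python3 - <<'E'
from h import *
import pickle
st();m=robot.camera_model('wrist');im=robot.snapshot('wrist');cv2.imwrite('pics/w5.png',cv2.resize(im,None,fx=1.5,fy=1.5,interpolation=cv2.INTER_CUBIC));pickle.dump(m,open('w5.pkl','wb'))
im=robot.snapshot('top');cv2.imwrite('pics/t5.png',cv2.resize(im[150:220,190:290],None,fx=8,fy=8,interpolation=cv2.INTER_CUBIC))
E
```

```text
t 9.07 pos [ 0.545  -0.2296  0.3012] th 1.4778 ydn [-6.e-04  6.e-04 -1.e+00] q [ 0.824  0.796 -0.944  1.652  0.716  1.077  1.141] F [-0.13 -0.25  0.2 ] M [0.046 0.019 0.004] op 0.505
```

View pics/w5.png

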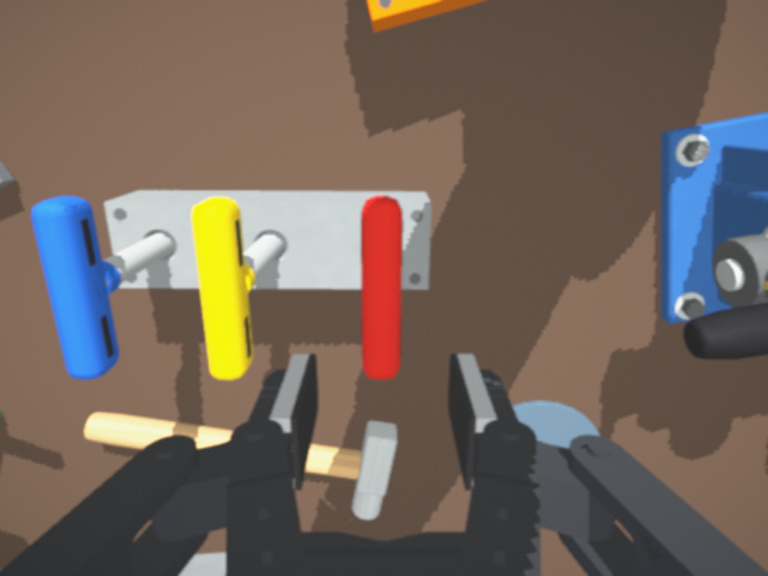

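View pics/t5.png

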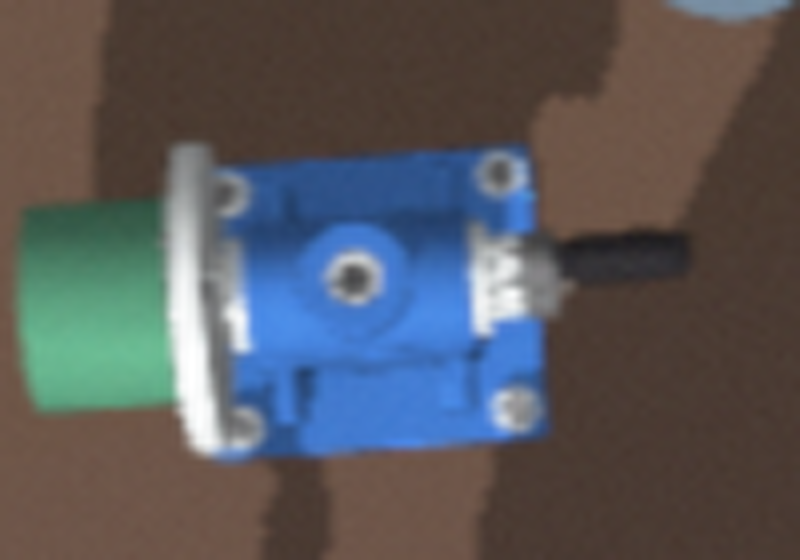

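```bash
python3 - <<'E'
from h import *
import pickle
m=pickle.load(open('w5.pkl','rb'));f=lambda x,y:((x+.5)/1.5-.5,(y+.5)/1.5-.5)
for z in(.133,.146):print('handle',atz(m,*f(381,289),z),atz(m,*f(381,197),z),atz(m,*f(381,380),z))
a=atz(m,*f(430,193),.05);b=atz(m,*f(428,289),.05);c=atz(m,*f(105,203),.05);d=atz(m,*f(135,191),.05)
print(a,b,np.linalg.norm(a-b),c,d); print('yaw',np.arctan2(*(b-a)[1::-1]))
ux=(b-a)/np.linalg.norm(b-a);uy=np.array([-ux[1],ux[0],0]);print('hole',(a+b)/2-uy*.0325, 'centre', (a+b)/2-uy*.1075)
E
```

```text
handle [ 0.54843697 -0.23176228  0.133     ] [ 0.50111524 -0.22733551  0.133     ] [ 0.60162919 -0.2367382   0.133     ]
handle [ 0.54363794 -0.23127425  0.146     ] [ 0.49890091 -0.22708928  0.146     ] [ 0.59392481 -0.23597839  0.146     ]
[ 0.51559254 -0.19686158  0.05      ] [ 0.58208863 -0.20232943  0.05      ] 0.06672051710754995 [ 0.50251095 -0.40954709  0.05      ] [ 0.49661762 -0.38796449  0.05      ]
yaw -0.08204363827540215
hole [ 0.54617716 -0.23198619  0.05      ] centre [ 0.54003079 -0.30673391  0.05      ]
```

Emit:
jog_arm([
  [[-0.001,0.025,-0.001],[0,0,0]],
  [[-0.001,0.025,-0.001],[0,0,0]],
  [[0,0.025,0],[0,0,0]],
  [[0,0.016,0],[0,0,0]],
  [[0,0.012,0],[0,0,0]],
  [[0,0.01,0],[0,0,0]],
  [[0,0,0],[0,0,0]],
  [[0,0,0],[0,0,0]],
])

```text
t: 10.18
tool_pos: [0.5476, -0.2316, 0.1891]
tool_rot: [-0.522, 0.522, 0.477, -0.477]
contact_force: [0.5, -0.4, 0.2]
opening: 0.5
```

```bash
python3 - <<'E'
from h import *
import pickle
st();im=robot.snapshot('wrist');cv2.imwrite('pics/w6.png',im)
E
```

```text
t 10.18 pos [ 0.5476 -0.2316  0.1891] th 1.48 ydn [ 1.e-03 -2.e-04 -1.e+00] q [ 0.773  0.932 -0.84   1.739  0.877  0.891  1.019] F [ 0.53 -0.41  0.21] M [-0.056  0.003  0.042] op 0.5
```

View pics/w6.png

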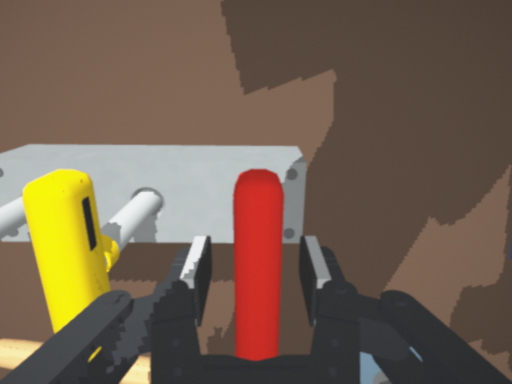

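Emit:
jog_arm([
  [[0,0.002,0],[0,0,0]],
  [[0,0,0],[0,0,0]],
  [[0,0,0],[0,0,0]],
  [[0,0,0],[0,0,0]],
  [[0,0,0],[0,0,0]],
], jaw=1, squeeze=80)

```text
t: 10.85
tool_pos: [0.5475, -0.2314, 0.1869]
tool_rot: [-0.522, 0.522, 0.477, -0.477]
contact_force: [0.2, 0.5, 3.2]
opening: 0.219
```

```bash
python3 - <<'E'
from h import *
st()
E
```

```text
t 10.85 pos [ 0.5475 -0.2314  0.1869] th 1.4801 ydn [ 7.e-04  1.e-04 -1.e+00] q [ 0.771  0.935 -0.838  1.74   0.88   0.887  1.017] F [0.17 0.55 3.17] M [ 0.241  0.12  -0.026] op 0.219
```

```bash
python3 - <<'E'
from h import *
s=st();p=s['tool_pos'];plan([([.562,.067,.347],1.72,9)],start=(p+[0,0,.16],rot(s)))
E
```

```text
t 10.85 pos [ 0.5475 -0.2314  0.1869] th 1.4801 ydn [ 7.e-04  1.e-04 -1.e+00] q [ 0.771  0.935 -0.838  1.74   0.88   0.887  1.017] F [0.17 0.55 3.17] M [ 0.241  0.12  -0.026] op 0.219
[[[0.0332, 0.0, 0.0014], [0.0, -0.027, 0.0]], [[0.0332, 0.0, 0.0005], [0.0, -0.027, 0.0]], [[0.0332, 0.0, -0.0004], [0.0, -0.027, 0.0]], [[0.0332, 0.0, -0.0013], [0.0, -0.026, 0.0]], [[0.0331, 0.0, -0.0021], [0.0, -0.027, 0.0]], [[0.033, 0.0, -0.0031], [0.0, -0.026, 0.0]], [[0.033, 0.0, -0.0039], [0.0, -0.027, 0.0]], [[0.0328, 0.0, -0.0048], [0.0, -0.026, 0.0]], [[0.0327, 0.0, -0.0056], [0.001, -0.027, 0.0]]]
```

Emit:
jog_arm([
  [[0,-0.012,0],[0,0,0]],
  [[0,-0.02,0],[0,0,0]],
  [[0,-0.023,0],[0,0,0]],
  [[0,-0.035,0],[0,0,0]],
  [[0,-0.04,0],[0,0,0]],
  [[0,-0.03,0],[0,0,0]],
  [[0,0,0],[0,0,0]],
])

```text
t: 11.72
tool_pos: [0.548, -0.2314, 0.3496]
tool_rot: [-0.521, 0.524, 0.478, -0.476]
contact_force: [0.4, -0.4, -3.4]
opening: 0.223
```

```bash
python3 - <<'E'
from h import *
st();im=robot.snapshot('wrist');cv2.imwrite('pics/w7.png',im)
E
```

```text
t 11.72 pos [ 0.548  -0.2314  0.3496] th 1.4798 ydn [ 0.0046 -0.0017 -1.    ] q [ 0.838  0.747 -0.977  1.585  0.661  1.165  1.196] F [ 0.41 -0.41 -3.44] M [-0.035  0.012 -0.02 ] op 0.223
```

View pics/w7.png

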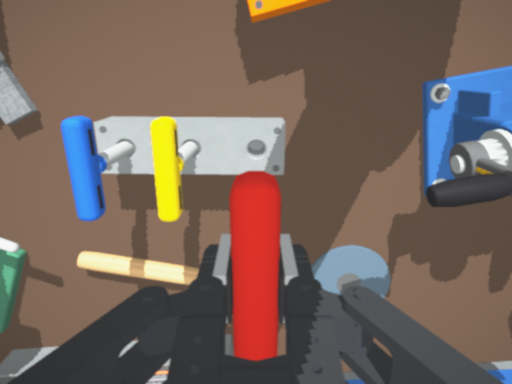

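Emit:
jog_arm([
  [[0.033,0,0.0015],[0,-0.027,0]],
  [[0.033,0,0.0005],[0,-0.027,0]],
  [[0.033,0,-0.0005],[0,-0.027,0]],
  [[0.033,0,-0.0015],[0,-0.027,0]],
  [[0.033,0,-0.002],[0,-0.027,0]],
  [[0.033,0,-0.003],[0,-0.027,0]],
  [[0.033,0,-0.004],[0,-0.027,0]],
  [[0.033,0,-0.005],[0,-0.027,0]],
  [[0.033,0,-0.0055],[0,-0.026,0]],
  [[0,0,0],[0,0,0]],
  [[0,0,0],[0,0,0]],
  [[0,0,0],[0,0,0]],
])

```text
t: 13.28
tool_pos: [0.5614, 0.0647, 0.3457]
tool_rot: [0.461, -0.461, -0.535, 0.537]
contact_force: [-0.6, -0.2, -3.7]
opening: 0.226
```

```bash
python3 - <<'E'
from h import *
import pickle
s=st();m=robot.camera_model('wrist');im=robot.snapshot('wrist');cv2.imwrite('pics/w8.png',im);pickle.dump(m,open('w8.pkl','wb'))
im=robot.snapshot('top');cv2.imwrite('pics/t8.png',cv2.resize(im[140:230,180:300],None,fx=6,fy=6,interpolation=cv2.INTER_CUBIC))
im=robot.snapshot('scene');cv2.imwrite('pics/s8.png',cv2.resize(im[120:220,230:330],None,fx=6,fy=6,interpolation=cv2.INTER_CUBIC))
E
```

```text
t 13.28 pos [0.5614 0.0647 0.3457] th 1.7201 ydn [-0.0016 -0.0016 -1.    ] q [ 0.355  0.723 -1.007  1.674  0.667  1.13   0.879] F [-0.64 -0.23 -3.7 ] M [-0.    -0.029  0.013] op 0.226
```

View pics/w8.png

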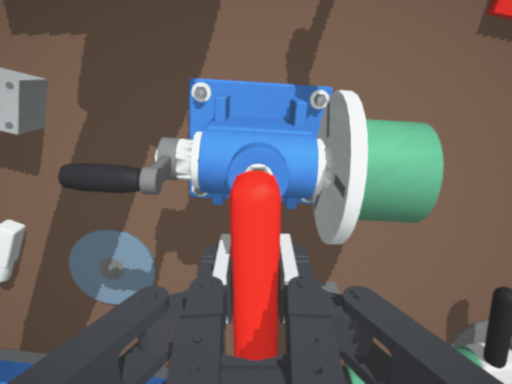

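View pics/s8.png

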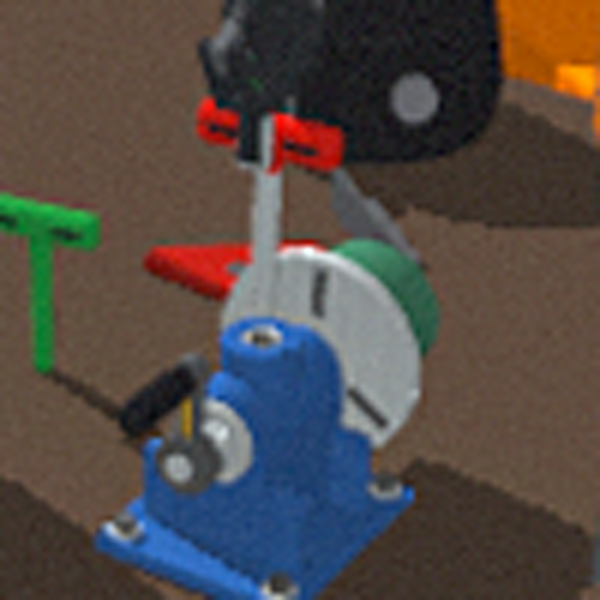

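```bash
python3 - <<'E'
from h import *
m=robot.camera_model('scene')
for p in([.5614,.0647,.1668],[.5614,.0647,.21],[.562,.067,.15],[.562,.067,.1668]):
    q=proj(m,p);print((q-[230,120]+.5)*6)
E
```

```text
[257.12665729 313.2847239 ]
[259.07402612 253.29511465]
[259.26742892 334.99996252]
[260.02530576 312.21061379]
```

```bash
python3 - <<'E'
from h import *
m=robot.camera_model('scene')
for p in([.547,-.2315,.133],[.547,-.2315,.08],[.562,.067,.15]):
    print((proj(m,p)-[160,140]+.5)*4)
st()
im=robot.snapshot('scene');cv2.imwrite('pics/s9.png',cv2.resize(im[130:190,245:305],None,fx=10,fy=10,interpolation=cv2.INTER_CUBIC))
for p in([.562,.067,.1668],[.562,.067,.23],[.562,.067,.15]):
    print((proj(m,p)-[245,130]+.5)*10)
im=cv2.imread('pics/scene0.png');cv2.imwrite('pics/c2.png',cv2.resize(im[195:255,190:250],None,fx=10,fy=10,interpolation=cv2.INTER_CUBIC))
for p in([.547,-.2315,.133],[.547,-.2315,.08],[.547,-.2315,.05]):
    print((proj(m,p)-[190,195]+.5)*10)
E
```

```text
[226.00450306 292.66211313]
[229.30876816 342.88445752]
[452.84495261 143.33330835]
t 13.43 pos [0.5616 0.0654 0.3463] th 1.7206 ydn [-4.e-04 -6.e-04 -1.e+00] q [ 0.355  0.722 -1.008  1.673  0.667  1.13   0.879] F [-0.39 -1.21 -4.01] M [-0.008 -0.037 -0.031] op 0.22
[283.3755096  420.35102298]
[288.2746795 273.0330352]
[282.11238153 458.33327087]
[265.01125766 181.65528283]
[273.27192039 307.2111438 ]
[277.78565219 375.81647252]
```

View pics/s9.png

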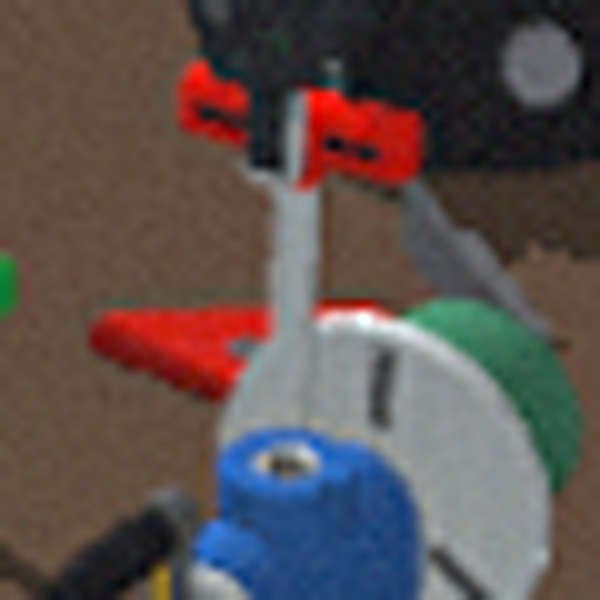

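View pics/c2.png

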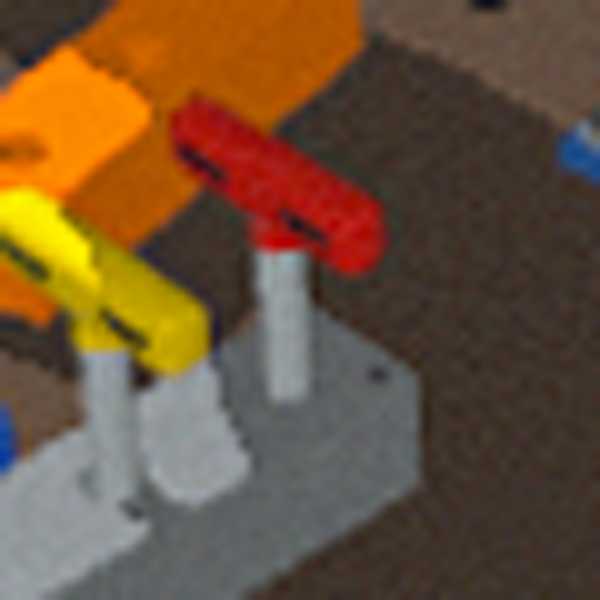

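View pics/t8.png

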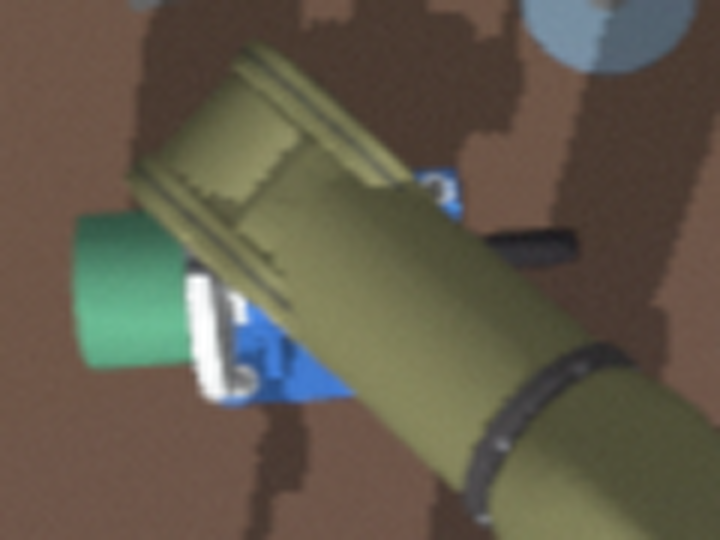

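Emit:
jog_arm([
  [[0.001,0.004,0],[0,0,0]],
  [[0,0.004,0],[0,0,0]],
  [[0,0.004,0],[0,0,0]],
  [[0,0.004,0],[0,0,0]],
  [[0,0,0],[0,0,0]],
  [[0,0,0],[0,0,0]],
])

```text
t: 14.22
tool_pos: [0.5615, 0.0675, 0.3307]
tool_rot: [-0.461, 0.461, 0.536, -0.536]
contact_force: [-0.6, -0.3, -3.5]
opening: 0.223
```

```bash
python3 - <<'E'
from h import *
st()
im=robot.snapshot('scene');cv2.imwrite('pics/s10.png',cv2.resize(im[130:190,245:305],None,fx=10,fy=10,interpolation=cv2.INTER_CUBIC))
E
```

```text
t 14.22 pos [0.5615 0.0675 0.3307] th 1.7221 ydn [ 2.e-04  1.e-04 -1.e+00] q [ 0.346  0.739 -0.996  1.694  0.688  1.099  0.859] F [-0.62 -0.29 -3.52] M [ 0.007 -0.035 -0.041] op 0.223
```

View pics/s10.png

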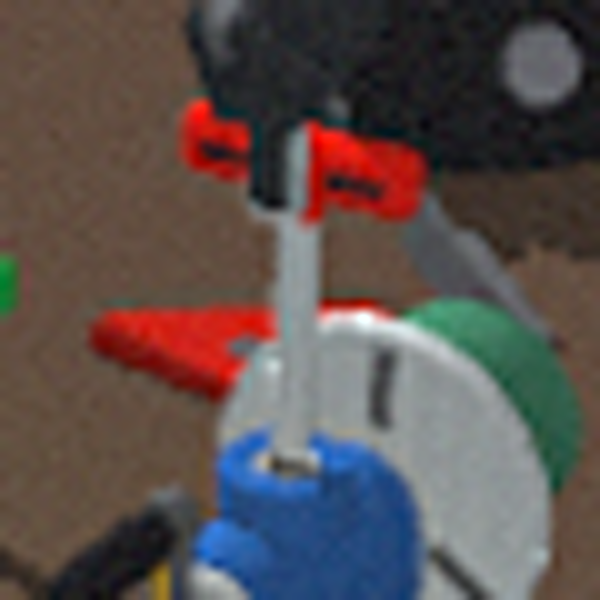

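Emit:
jog_arm([
  [[0,0.002,0],[0,0,0]],
  [[0,0.002,0],[0,0,0]],
  [[0,0,0],[0,0,0]],
])

```text
t: 14.65
tool_pos: [0.5613, 0.0673, 0.3264]
tool_rot: [0.461, -0.461, -0.536, 0.536]
contact_force: [1.0, 0.5, -4.2]
opening: 0.221
```

```bash
python3 - <<'E'
from h import *
st()
E
```

```text
t 14.65 pos [0.5613 0.0673 0.3264] th 1.722 ydn [-4.e-04 -2.e-04 -1.e+00] q [ 0.344  0.744 -0.993  1.7    0.693  1.092  0.855] F [ 0.96  0.52 -4.21] M [-0.035 -0.015 -0.002] op 0.221
```

Tip at 0.1475, no contact yet. Continue.

Emit:
jog_arm([
  [[0,0.0015,0],[0,0,0]],
  [[0,0.0015,0],[0,0,0]],
  [[0,0,0],[0,0,0]],
])

```text
t: 15.02
tool_pos: [0.5614, 0.0673, 0.3236]
tool_rot: [0.461, -0.461, -0.536, 0.536]
contact_force: [0.7, 0.5, -3.5]
opening: 0.219
```

```bash
python3 - <<'E'
from h import *
st()
E
```

```text
t 15.03 pos [0.5614 0.0673 0.3236] th 1.722 ydn [ 0.e+00 -3.e-04 -1.e+00] q [ 0.343  0.747 -0.99   1.703  0.697  1.086  0.851] F [ 0.72  0.49 -3.45] M [-0.089  0.064 -0.055] op 0.219
```

Emit:
jog_arm([
  [[0,0.0015,0],[0,0,0]],
  [[0,0.0015,0],[0,0,0]],
  [[0,0,0],[0,0,0]],
])

```text
t: 15.4
tool_pos: [0.5617, 0.0676, 0.3226]
tool_rot: [-0.46, 0.462, 0.537, -0.536]
contact_force: [-3.1, -2.1, 9.6]
opening: 0.22
```

```bash
python3 - <<'E'
from h import *
st()
E
```

```text
t 15.4 pos [0.5617 0.0676 0.3226] th 1.7218 ydn [ 2.1e-03 -8.0e-04 -1.0e+00] q [ 0.342  0.747 -0.99   1.705  0.701  1.083  0.847] F [-3.11 -2.1   9.59] M [-0.689  0.843  0.052] op 0.22
```

Emit:
jog_arm([
  [[-0.001,0,0.001],[0,0,0]],
  [[0,0,0],[0,0,0]],
])

```text
t: 15.65
tool_pos: [0.5612, 0.067, 0.3226]
tool_rot: [-0.46, 0.461, 0.537, -0.535]
contact_force: [-2.0, -1.1, 8.6]
opening: 0.221
```

```bash
python3 - <<'E'
from h import *
st()
E
```

```text
t 15.65 pos [0.5612 0.067  0.3226] th 1.722 ydn [ 3.2e-03  9.0e-04 -1.0e+00] q [ 0.344  0.747 -0.991  1.708  0.701  1.08   0.848] F [-1.96 -1.05  8.62] M [-0.253  0.494  0.014] op 0.221
```

Emit:
jog_arm([
  [[-0.0006,0,0.001],[0,0,0]],
  [[0,0.0005,0],[0,0,0]],
  [[0,0,0],[0,0,0]],
])

```text
t: 16.02
tool_pos: [0.56, 0.0657, 0.32]
tool_rot: [-0.461, 0.461, 0.537, -0.536]
contact_force: [1.0, -0.4, -2.0]
opening: 0.223
```

```bash
python3 - <<'E'
from h import *
st()
E
```

```text
t 16.02 pos [0.56   0.0657 0.32  ] th 1.7221 ydn [ 8.e-04  7.e-04 -1.e+00] q [ 0.346  0.748 -0.988  1.713  0.702  1.075  0.848] F [ 0.96 -0.35 -1.98] M [ 0.196 -0.29   0.01 ] op 0.223
```

Emit:
jog_arm([
  [[0,0.0015,0],[0,0,0]],
  [[0,0.0015,0],[0,0,0]],
  [[0,0,0],[0,0,0]],
])

```text
t: 16.4
tool_pos: [0.5599, 0.0656, 0.3168]
tool_rot: [-0.461, 0.461, 0.537, -0.536]
contact_force: [2.1, 0.8, -5.1]
opening: 0.221
```

```bash
python3 - <<'E'
from h import *
st()
E
```

```text
t 16.4 pos [0.5599 0.0656 0.3168] th 1.7221 ydn [ 2.e-04  5.e-04 -1.e+00] q [ 0.344  0.752 -0.986  1.717  0.706  1.07   0.844] F [ 2.08  0.77 -5.09] M [ 0.356 -0.572  0.03 ] op 0.221
```

Emit:
jog_arm([
  [[0,0.0001,-0.0004],[0,0.1,0]],
  [[0,0.0001,0],[0,0.1,0]],
  [[0,0.0001,0],[0,0.1,0]],
  [[0,0.0002,0],[0,0.1,0]],
  [[0,0,0],[0,0,0]],
])

```text
t: 17.02
tool_pos: [0.5601, 0.0666, 0.3165]
tool_rot: [0.558, -0.557, -0.435, 0.434]
contact_force: [2.2, 3.1, -5.6]
opening: 0.218
```

```bash
cat >> h.py <<'E'
def tq(n=6):
    L=[];
    for i in range(n):
        s=robot.read_state();L.append([*s['contact_force'],*s['wrist_torque'],s['effort'][6]]);robot.snapshot('top') if i<n-1 else None
    print('mean F,M,e7',np.mean(L,0).round(3),'sdMz',np.std(np.array(L)[:,5]).round(3))
E
python3 - <<'E'
from h import *
st();tq()
E
```

```text
t 17.02 pos [0.5601 0.0666 0.3165] th 1.3239 ydn [ 4.0e-04  1.7e-03 -1.0e+00] q [ 0.297  0.717 -0.882  1.719  0.637  1.018  0.509] F [ 2.22  3.06 -5.61] M [ 1.031 -0.576  0.038] op 0.218
mean F,M,e7 [ 1.935  4.    -6.138  1.233 -0.608  0.024 -0.102] sdMz 0.018
```

Emit:
jog_arm([
  [[0.0009,0.0001,-0.0002],[0,0.1,0]],
  [[0,0.0002,0],[0,0.1,0]],
  [[0,0.0001,0],[0,0.1,0]],
  [[0,0.0002,0],[0,0.1,0]],
  [[0,0,0],[0,0,0]],
])

```text
t: 17.9
tool_pos: [0.5606, 0.0674, 0.316]
tool_rot: [0.634, -0.633, -0.315, 0.314]
contact_force: [2.3, 4.1, -6.4]
opening: 0.226
```

```bash
python3 - <<'E'
from h import *
st();tq(4)
im=robot.snapshot('scene');cv2.imwrite('pics/s11.png',cv2.resize(im[130:190,245:305],None,fx=10,fy=10,interpolation=cv2.INTER_CUBIC))
E
```

```text
t 17.9 pos [0.5606 0.0674 0.316 ] th 0.9226 ydn [ 5.0e-04  1.9e-03 -1.0e+00] q [ 0.244  0.686 -0.775  1.72   0.564  0.971  0.176] F [ 2.29  4.13 -6.43] M [ 1.486 -0.661  0.024] op 0.226
mean F,M,e7 [ 2.162  4.574 -6.767  1.503 -0.639  0.063 -0.113] sdMz 0.026
```

View pics/s11.png

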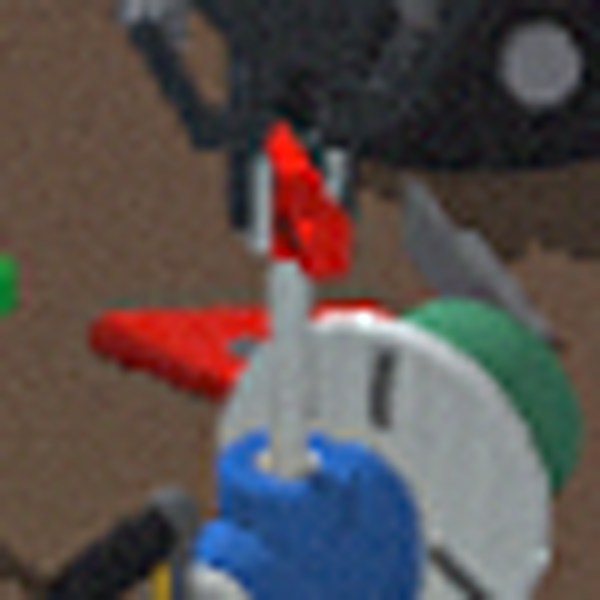

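Emit:
jog_arm([
  [[0.001,0.0003,0.0003],[0,0.1,0]],
  [[0,0.0002,0],[0,0.1,0]],
  [[0,0.0002,0],[0,0.1,0]],
  [[0,0,0],[0,0,0]],
])

```text
t: 18.6
tool_pos: [0.5611, 0.0683, 0.3155]
tool_rot: [0.673, -0.673, -0.218, 0.217]
contact_force: [2.5, 4.9, -5.4]
opening: 0.22
```

```bash
python3 - <<'E'
from h import *
st();tq(5)
E
```

```text
t 18.6 pos [0.5611 0.0683 0.3155] th 0.6241 ydn [ 9.0e-04  1.4e-03 -1.0e+00] q [ 0.199  0.666 -0.692  1.722  0.508  0.94  -0.071] F [ 2.5   4.92 -5.45] M [ 1.471 -0.784  0.063] op 0.22
mean F,M,e7 [ 2.47   4.825 -5.473  1.486 -0.758  0.037 -0.113] sdMz 0.028
```

Emit:
jog_arm([
  [[0.0012,0.0002,0.0006],[0,0.1,0]],
  [[0,0.0002,0],[0,0.1,0]],
  [[0,0.0002,0],[0,0.1,0]],
  [[0,0,0],[0,0,0]],
])

```text
t: 19.3
tool_pos: [0.5618, 0.0691, 0.3152]
tool_rot: [0.698, -0.698, -0.115, 0.114]
contact_force: [2.3, 4.2, -3.2]
opening: 0.221
```

```bash
python3 - <<'E'
from h import *
st();tq(5)
E
```

```text
t 19.3 pos [0.5618 0.0691 0.3152] th 0.3253 ydn [ 1.3e-03  6.0e-04 -1.0e+00] q [ 0.152  0.649 -0.607  1.722  0.451  0.913 -0.315] F [ 2.31  4.16 -3.19] M [ 1.255 -0.695  0.077] op 0.221
mean F,M,e7 [ 2.221  3.796 -1.835  1.288 -0.697  0.113 -0.173] sdMz 0.035
```

Emit:
jog_arm([
  [[0.0008,0.0001,0.0004],[0,0.08,0]],
  [[0,0.0001,0],[0,0.07,0]],
  [[0,0,0],[0,0,0]],
])

```text
t: 19.88
tool_pos: [0.5624, 0.0694, 0.315]
tool_rot: [0.704, -0.704, -0.062, 0.061]
contact_force: [2.8, 3.6, 0.9]
opening: 0.22
```

```bash
python3 - <<'E'
from h import *
st();tq(6)
E
```

```text
t 19.88 pos [0.5624 0.0694 0.315 ] th 0.1739 ydn [ 1.e-03  1.e-04 -1.e+00] q [ 0.128  0.641 -0.564  1.722  0.421  0.901 -0.438] F [2.79 3.6  0.86] M [ 1.262 -0.613  0.146] op 0.22
mean F,M,e7 [ 1.688  3.856  2.24   1.198 -0.539  0.16  -0.198] sdMz 0.017
```

Emit:
jog_arm([
  [[0.0004,0,0.0008],[0,0.05,0]],
  [[0,0.0001,0],[0,0.05,0]],
  [[0,0.0001,0],[0,0.05,0]],
  [[0,0,0],[0,0,0]],
])

```text
t: 20.62
tool_pos: [0.5627, 0.0699, 0.3148]
tool_rot: [-0.707, 0.707, 0.009, -0.008]
contact_force: [2.3, 3.3, 6.0]
opening: 0.219
```

```bash
python3 - <<'E'
from h import *
st();tq(6)
E
```

```text
t 20.62 pos [0.5627 0.0699 0.3148] th 0.023 ydn [ 1.2e-03 -5.0e-04 -1.0e+00] q [ 0.102  0.634 -0.521  1.722  0.39   0.889 -0.561] F [2.34 3.32 5.98] M [ 0.821 -0.544  0.265] op 0.219
mean F,M,e7 [ 1.581  2.816  5.819  0.858 -0.532  0.253 -0.272] sdMz 0.013
```

Emit:
jog_arm([
  [[0,0,0],[0,0.03,0]],
  [[0,0,0],[0,0.02,0]],
  [[0,0,0],[0,0,0]],
])

```text
t: 21.25
tool_pos: [0.5628, 0.0699, 0.3148]
tool_rot: [-0.707, 0.707, -0.009, 0.01]
contact_force: [2.0, 3.0, 5.8]
opening: 0.22
```

```bash
python3 - <<'E'
from h import *
st();tq(6)
E
```

```text
t 21.25 pos [0.5628 0.0699 0.3148] th -0.0267 ydn [ 1.4e-03 -3.0e-04 -1.0e+00] q [ 0.095  0.632 -0.506  1.722  0.38   0.885 -0.601] F [2.02 3.05 5.82] M [ 0.892 -0.633  0.267] op 0.22
mean F,M,e7 [ 2.212  2.748  5.44   0.876 -0.616  0.277 -0.277] sdMz 0.019
```

Emit:
jog_arm([
  [[0,0,0],[0,-0.05,0]],
  [[0,0,0],[0,-0.05,0]],
  [[0,0,0],[0,0,0]],
])

```text
t: 21.88
tool_pos: [0.5626, 0.0696, 0.3139]
tool_rot: [-0.707, 0.707, 0.025, -0.025]
contact_force: [2.8, 4.2, -1.3]
opening: 0.22
```

```bash
python3 - <<'E'
from h import *
st();tq(3)
im=robot.snapshot('scene');cv2.imwrite('pics/s12.png',cv2.resize(im[130:230,220:320],None,fx=6,fy=6,interpolation=cv2.INTER_CUBIC))
E
```

```text
t 21.88 pos [0.5626 0.0696 0.3139] th 0.0717 ydn [ 0.e+00 -1.e-04 -1.e+00] q [ 0.111  0.638 -0.535  1.722  0.401  0.892 -0.521] F [ 2.78  4.23 -1.33] M [ 0.939 -1.04   0.094] op 0.22
mean F,M,e7 [ 3.394  3.442 -0.868  0.923 -1.035  0.078  0.018] sdMz 0.03
```

View pics/s12.png

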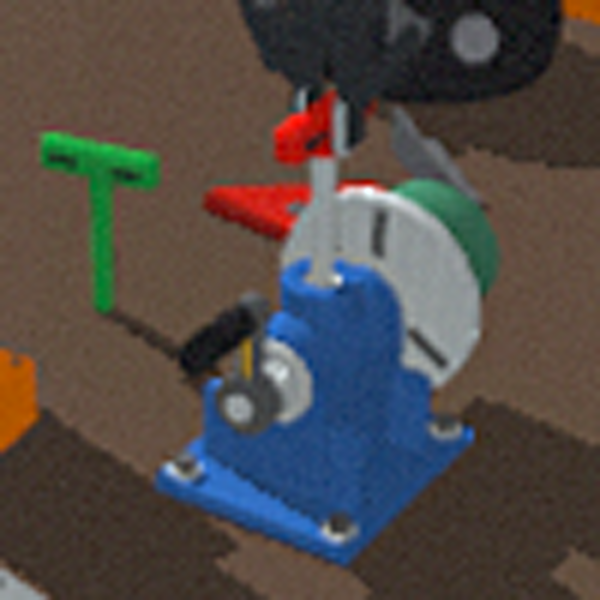

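Emit:
jog_arm([
  [[0.0005,0,0.0005],[0,-0.04,0]],
  [[0,-0.003,0],[0,0,0]],
  [[0,-0.004,0],[0,0,0]],
  [[0,-0.004,0],[0,0,0]],
  [[0,-0.004,0],[0,0,0]],
  [[0,-0.012,0],[0,0,0]],
  [[0,-0.02,0],[0,0,0]],
  [[0,0,0],[0,0,0]],
])

```text
t: 23.02
tool_pos: [0.5635, 0.0709, 0.3632]
tool_rot: [0.706, -0.706, -0.041, 0.038]
contact_force: [0.2, -0.0, -4.3]
opening: 0.223
```

```bash
python3 - <<'E'
from h import *
import pickle
st();im=robot.snapshot('wrist');cv2.imwrite('pics/w13.png',im)
im=robot.snapshot('scene');cv2.imwrite('pics/s13.png',cv2.resize(im[110:210,220:320],None,fx=6,fy=6,interpolation=cv2.INTER_CUBIC))
E
```

```text
t 23.02 pos [0.5635 0.0709 0.3632] th 0.1118 ydn [ 3.6e-03  6.0e-04 -1.0e+00] q [ 0.133  0.586 -0.573  1.656  0.364  1.004 -0.45 ] F [ 0.24 -0.02 -4.27] M [ 0.047 -0.07  -0.011] op 0.223
```

View pics/w13.png

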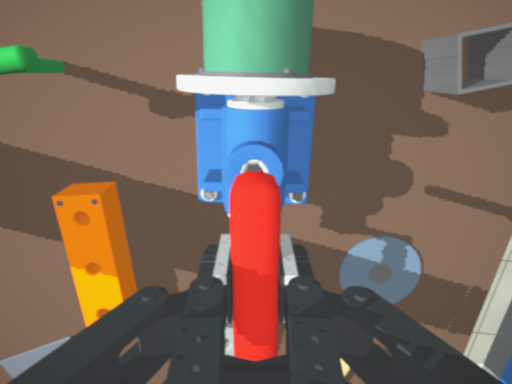

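View pics/s13.png

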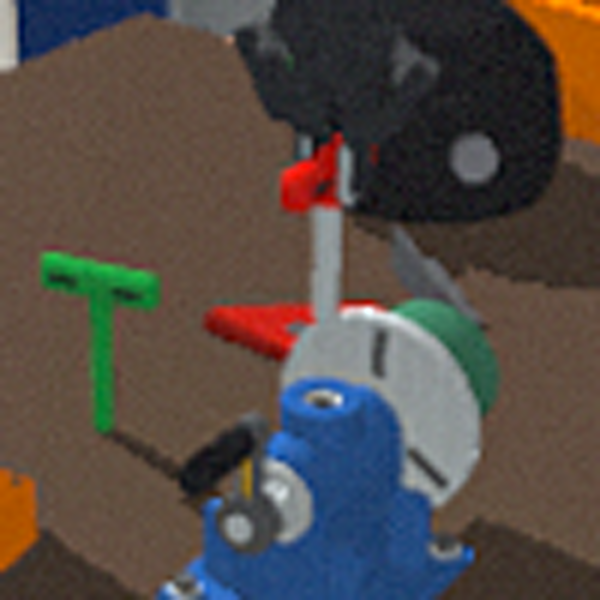

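```bash
python3 - <<'E'
from h import *
s=st();plan([([.5475,-.2314,.375],1.48,9)])
E
```

```text
t 23.12 pos [0.5625 0.0703 0.3612] th 0.1119 ydn [-3.e-04 -6.e-04 -1.e+00] q [ 0.133  0.588 -0.572  1.659  0.365  1.003 -0.45 ] F [ 0.08 -0.07 -3.89] M [0.02  0.043 0.002] op 0.221
[[[-0.0054, -0.0015, -0.0331], [0.0, -0.152, 0.0]], [[-0.0104, -0.0015, -0.0319], [0.0, -0.152, 0.0]], [[-0.0151, -0.0015, -0.03], [0.0, -0.152, 0.0]], [[-0.0194, -0.0015, -0.0274], [0.0, -0.152, 0.0]], [[-0.0234, -0.0015, -0.0241], [0.0, -0.152, 0.0]], [[-0.0267, -0.0015, -0.0203], [0.0, -0.152, 0.0]], [[-0.0295, -0.0015, -0.016], [0.0, -0.152, 0.0]], [[-0.0316, -0.0016, -0.0114], [0.0, -0.152, 0.0]], [[-0.033, -0.0015, -0.0064], [0.0, -0.152, -0.001]]]
```

Emit:
jog_arm([
  [[0,-0.014,0],[0,0,0]],
  [[-0.0055,0,-0.033],[0,-0.152,0]],
  [[-0.0105,0,-0.032],[0,-0.152,0]],
  [[-0.015,0,-0.03],[0,-0.152,0]],
  [[-0.0195,0,-0.0275],[0,-0.152,0]],
  [[-0.0235,0,-0.024],[0,-0.152,0]],
  [[-0.0265,0,-0.0205],[0,-0.152,0]],
  [[-0.0295,0,-0.016],[0,-0.152,0]],
  [[-0.0315,0,-0.0115],[0,-0.152,0]],
  [[-0.033,0,-0.0065],[0,-0.152,0]],
  [[0,0,0],[0,0,0]],
  [[0,0,0],[0,0,0]],
])

```text
t: 24.62
tool_pos: [0.548, -0.2307, 0.3755]
tool_rot: [0.523, -0.522, -0.477, 0.476]
contact_force: [-0.3, 1.1, -3.5]
opening: 0.221
```

```bash
python3 - <<'E'
from h import *
st();im=robot.snapshot('wrist');cv2.imwrite('pics/w14.png',im)
E
```

```text
t 24.62 pos [ 0.548  -0.2307  0.3755] th 1.4791 ydn [-1.e-04  1.e-03 -1.e+00] q [ 0.829  0.712 -0.96   1.545  0.609  1.207  1.24 ] F [-0.33  1.12 -3.54] M [ 0.059  0.024 -0.008] op 0.221
```

View pics/w14.png

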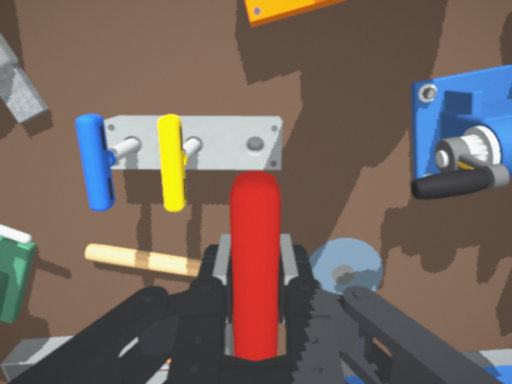

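Emit:
jog_arm([
  [[-0.0005,0.03,0.0005],[0,0,0]],
  [[0,0.04,0],[0,0,0]],
  [[0,0.04,0],[0,0,0]],
  [[0,0.022,0],[0,0,0]],
  [[0,0,0],[0,0,0]],
  [[0,0,0],[0,0,0]],
])

```text
t: 25.42
tool_pos: [0.5486, -0.2309, 0.2447]
tool_rot: [-0.521, 0.523, 0.478, -0.476]
contact_force: [0.3, -0.8, -3.5]
opening: 0.22
```

```bash
python3 - <<'E'
from h import *
st();im=robot.snapshot('wrist');cv2.imwrite('pics/w15.png',im)
m=robot.camera_model('scene')
im=robot.snapshot('scene');cv2.imwrite('pics/s15.png',cv2.resize(im[190:250,190:250],None,fx=10,fy=10,interpolation=cv2.INTER_CUBIC))
print((proj(m,[.547,-.2315,.05])-[190,190]+.5)*10)
E
```

```text
t 25.43 pos [ 0.5486 -0.2309  0.2447] th 1.4809 ydn [ 2.4e-03 -1.0e-04 -1.0e+00] q [ 0.783  0.852 -0.862  1.699  0.771  0.961  1.104] F [ 0.32 -0.76 -3.47] M [ 0.01  -0.019  0.009] op 0.22
[277.78565219 425.81647252]
```

View pics/s15.png

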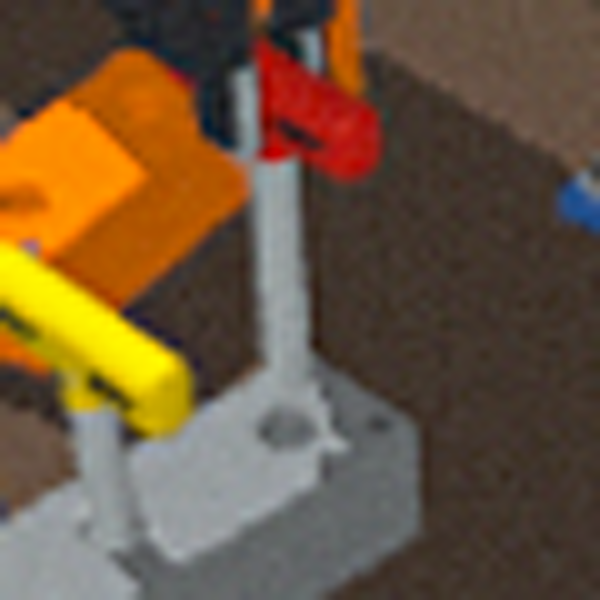

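View pics/w15.png

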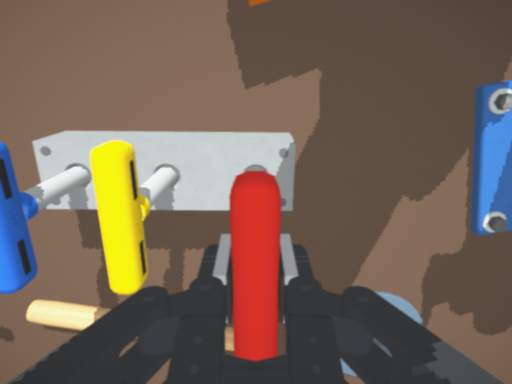

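Emit:
jog_arm([
  [[0,0.008,0.0005],[0,0,0]],
  [[0,0.005,0],[0,0,0]],
  [[0,0.003,0],[0,0,0]],
  [[0,0,0],[0,0,0]],
])

```text
t: 26.02
tool_pos: [0.5469, -0.2317, 0.227]
tool_rot: [0.522, -0.522, -0.477, 0.477]
contact_force: [-1.0, 1.1, -4.1]
opening: 0.221
```

```bash
python3 - <<'E'
from h import *
st()
E
```

```text
t 26.02 pos [ 0.5469 -0.2317  0.227 ] th 1.48 ydn [-5.e-04  1.e-04 -1.e+00] q [ 0.777  0.873 -0.845  1.715  0.795  0.933  1.085] F [-0.95  1.12 -4.09] M [-0.     0.003 -0.051] op 0.221
```

Emit:
jog_arm([
  [[0,0.002,-0.0005],[0,0,0]],
  [[0,0.002,0],[0,0,0]],
  [[0,0.003,0],[0,0,0]],
  [[0,0,0],[0,0,0]],
])

```text
t: 26.52
tool_pos: [0.5473, -0.2318, 0.22]
tool_rot: [0.522, -0.522, -0.477, 0.477]
contact_force: [0.7, 0.4, -3.7]
opening: 0.217
```

```bash
python3 - <<'E'
from h import *
st()
E
```

```text
t 26.52 pos [ 0.5473 -0.2318  0.22  ] th 1.48 ydn [-6.e-04  0.e+00 -1.e+00] q [ 0.773  0.882 -0.838  1.719  0.805  0.922  1.077] F [ 0.7   0.4  -3.73] M [-0.021  0.002 -0.006] op 0.217
```

In the hole freely (tip 0.041). Lower the rest.

Emit:
jog_arm([
  [[0,0.007,0],[0,0,0]],
  [[0,0.008,0],[0,0,0]],
  [[0,0.008,0],[0,0,0]],
  [[0,0.004,0],[0,0,0]],
  [[0,0.003,0],[0,0,0]],
  [[0,0,0],[0,0,0]],
])

```text
t: 27.28
tool_pos: [0.5475, -0.2317, 0.1902]
tool_rot: [0.522, -0.522, -0.477, 0.477]
contact_force: [-0.1, 0.0, -4.1]
opening: 0.219
```

```bash
python3 - <<'E'
from h import *
st()
E
```

```text
t 27.27 pos [ 0.5475 -0.2317  0.1902] th 1.48 ydn [-2.e-04  0.e+00 -1.e+00] q [ 0.758  0.92  -0.808  1.738  0.849  0.872  1.042] F [-0.06  0.03 -4.1 ] M [ 0.042 -0.023  0.   ] op 0.219
```

Emit:
jog_arm([
  [[0,0.0015,0],[0,0,0]],
  [[0,0.001,0],[0,0,0]],
  [[0,0,0],[0,0,0]],
])

```text
t: 27.65
tool_pos: [0.5475, -0.2318, 0.1878]
tool_rot: [-0.522, 0.522, 0.477, -0.477]
contact_force: [-0.0, 0.3, -2.8]
opening: 0.22
```

```bash
python3 - <<'E'
from h import *
st()
E
```

```text
t 27.65 pos [ 0.5475 -0.2318  0.1878] th 1.48 ydn [ 0.e+00 -1.e-04 -1.e+00] q [ 0.757  0.923 -0.805  1.74   0.853  0.868  1.039] F [-0.01  0.34 -2.77] M [-0.031 -0.01   0.011] op 0.22
```

Within a mm of home; release and let it drop, then back up.

Emit:
jog_arm([
  [[0,0.0005,0],[0,0,0]],
  [[0,0,0],[0,0,0]],
  [[0,0,0],[0,0,0]],
  [[0,0,0],[0,0,0]],
  [[0,0,0],[0,0,0]],
], jaw=0.5)

```text
t: 28.28
tool_pos: [0.5475, -0.2317, 0.1874]
tool_rot: [-0.522, 0.522, 0.477, -0.477]
contact_force: [0.5, 0.1, -0.6]
opening: 0.506
```

Emit:
jog_arm([
  [[0,-0.015,0],[0,0,0]],
  [[0,-0.025,0],[0,0,0]],
  [[0,-0.035,0],[0,0,0]],
  [[0,-0.04,0],[0,0,0]],
  [[0,0,0],[0,0,0]],
  [[0,0,0],[0,0,0]],
])

```text
t: 29.02
tool_pos: [0.5472, -0.2319, 0.3026]
tool_rot: [-0.522, 0.522, 0.477, -0.477]
contact_force: [-0.8, -0.0, -0.4]
opening: 0.501
```

```bash
python3 - <<'E'
from h import *
st();im=robot.snapshot('wrist');cv2.imwrite('pics/w16.png',cv2.resize(im,None,fx=1.5,fy=1.5,interpolation=cv2.INTER_CUBIC))
im=robot.snapshot('scene');cv2.imwrite('pics/s16.png',cv2.resize(im[140:280,160:310],None,fx=4,fy=4,interpolation=cv2.INTER_CUBIC))
im=robot.snapshot('top');cv2.imwrite('pics/t16.png',cv2.resize(im[150:220,190:290],None,fx=8,fy=8,interpolation=cv2.INTER_CUBIC))
E
```

```text
t 29.02 pos [ 0.5472 -0.2319  0.3026] th 1.48 ydn [-1.e-04 -6.e-04 -1.e+00] q [ 0.809  0.785 -0.91   1.643  0.692  1.066  1.169] F [-0.8  -0.04 -0.43] M [-0.009 -0.001 -0.01 ] op 0.501
```

View pics/w16.png

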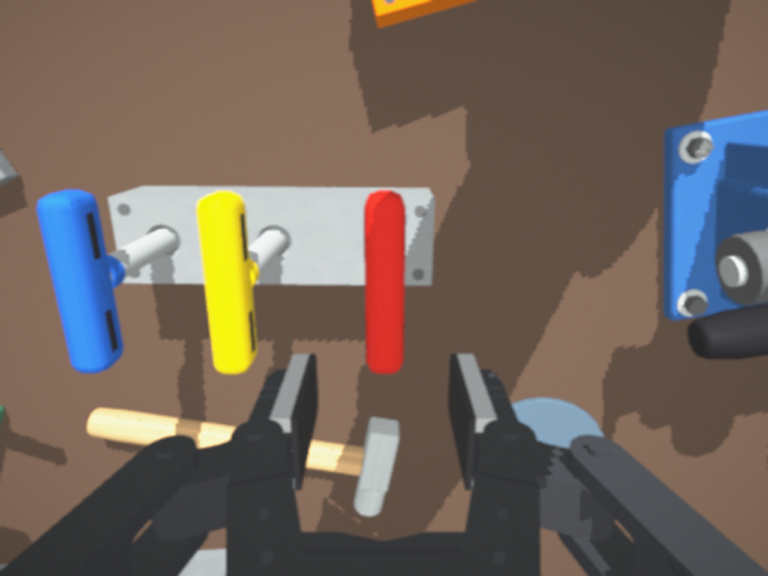

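View pics/s16.png

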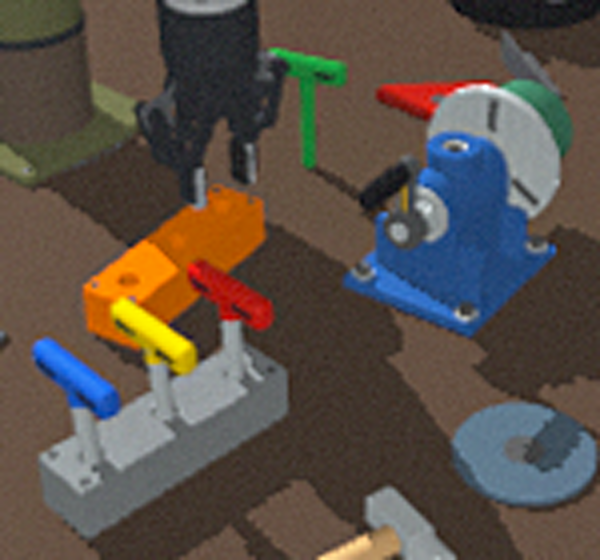

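View pics/t16.png

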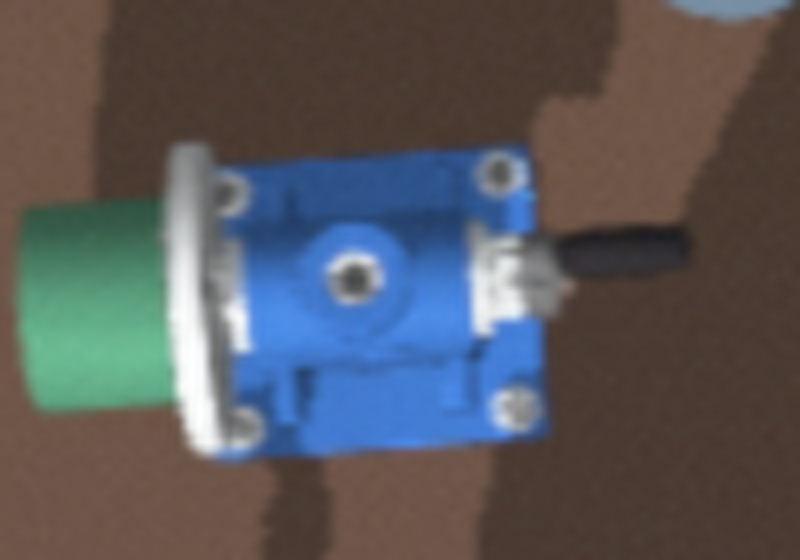

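```bash
python3 - <<'E'
from h import *
plan([([.5735,-.05,.33],.088,9)])
E
```

```text
[[[0.0204, -0.0032, -0.0011], [0.0, 0.155, 0.0]], [[0.0203, -0.0032, 0.0021], [0.0, 0.155, 0.0]], [[0.0198, -0.0032, 0.0052], [0.0, 0.155, 0.0]], [[0.0187, -0.0032, 0.0081], [0.0, 0.155, 0.0]], [[0.0172, -0.0032, 0.0109], [0.0, 0.154, 0.0]], [[0.0154, -0.0032, 0.0135], [0.0, 0.155, 0.0]], [[0.0131, -0.0031, 0.0156], [0.0, 0.154, -0.001]], [[0.0105, -0.0031, 0.0175], [0.0, 0.155, 0.0]], [[0.0077, -0.0032, 0.0189], [-0.001, 0.154, -0.001]]]
```

Emit:
jog_arm([
  [[0.0205,-0.003,-0.001],[0,0.155,0]],
  [[0.0205,-0.003,0.002],[0,0.155,0]],
  [[0.02,-0.003,0.005],[0,0.155,0]],
  [[0.0185,-0.003,0.008],[0,0.155,0]],
  [[0.017,-0.003,0.011],[0,0.154,0]],
  [[0.0155,-0.003,0.0135],[0,0.155,0]],
  [[0.013,-0.003,0.0155],[0,0.154,0]],
  [[0.0105,-0.003,0.0175],[0,0.155,0]],
  [[0.0075,-0.003,0.019],[0,0.154,0]],
  [[0,0,0],[0,0,0]],
  [[0,0,0],[0,0,0]],
  [[0,0,0],[0,0,0]],
])

```text
t: 30.68
tool_pos: [0.5737, -0.0514, 0.3287]
tool_rot: [-0.706, 0.707, 0.031, -0.031]
contact_force: [-0.3, -0.2, -0.6]
opening: 0.499
```

```bash
python3 - <<'E'
from h import *
import pickle
st();m=robot.camera_model('wrist');im=robot.snapshot('wrist');cv2.imwrite('pics/w17.png',cv2.resize(im,None,fx=1.5,fy=1.5,interpolation=cv2.INTER_CUBIC));pickle.dump(m,open('w17.pkl','wb'))
C=np.array([.562,.067,0]);Rz=R.from_euler('z',.088)
for n,p in dict(handle_mid=[0,-.128,.165],handle_end=[0,-.160,.165],handle_start=[0,-.096,.165],screw=[0,0,.149],shaft=[0,-.095,.1]).items():
    print(n,(proj(m,C+Rz.apply(p))+.5)*1.5)
q=[(proj(m,C+Rz.apply([-.065*np.sin(a),-.128,.1+.065*np.cos(a)]))+.5)*1.5 for a in(.05,-.05)];print(q)
E
```

```text
t 30.68 pos [ 0.5737 -0.0514  0.3287] th 0.0875 ydn [-1.1e-03 -7.0e-04 -1.0e+00] q [ 0.324  0.633 -0.54   1.676  0.386  0.942 -0.274] F [-0.34 -0.19 -0.55] M [ 0.034  0.027 -0.029] op 0.499
handle_mid [384.35374846 297.84528065]
handle_end [384.29254739 354.08912412]
handle_start [384.42023355 236.74540775]
screw [384.6191775   23.19315198]
shaft [384.34960479 208.79257382]
[array([377.97392387, 297.78155026]), array([390.73363096, 297.79229771])]
```

View pics/w17.png

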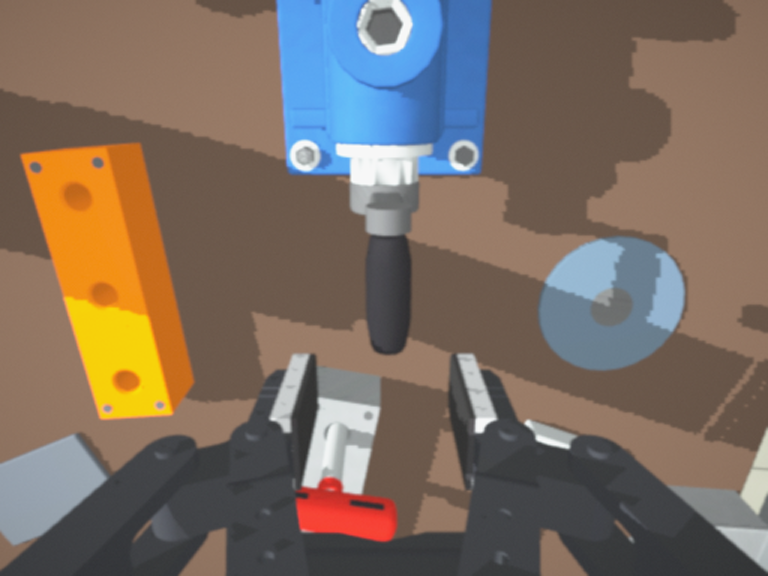

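```bash
python3 - <<'E'
from h import *
st();robot.finish_job()
E
```

```text
t 30.73 pos [ 0.5737 -0.0512  0.3289] th 0.0873 ydn [-8.e-04 -5.e-04 -1.e+00] q [ 0.324  0.633 -0.54   1.676  0.386  0.942 -0.274] F [0.27 0.57 0.09] M [-0.062  0.014 -0.01 ] op 0.503
the job is handed in; nothing more can be done
```

I turned the crank upright, tightened the set screw with the red 14 mm key, put the key back in its hole, and handed the job in at about 31 s of the 72 s. No verdict was reported.

**Crank and flat:** the last wrist picture shows the crank handle about 4 px off the shaft's centre line, or roughly 0.03 rad. The limit is 0.08 rad. The first picture after I turned it showed about 0.01 rad. I carried the key past the crank handle at slightly too low a height on the way to the screw, so it may have grazed it.

**Tightening:** the key sat about 11 to 12 mm deep in the socket.
- **Angle:** the torque began to rise after about 1.4 rad of turning, and I stopped at about 1.75 rad.
- **Torque:** the mean wrist torque at the end was 0.28 N m, near the upper end of the firm range and above your 0.25. The joint-7 effort suggested somewhat less, about 0.2 N m.
- **Not measured:** I could not read the screw's contact force directly. It is inferred from the torque.
- **Key contact:** before it dropped in, the key caught on the socket's rim with about 13 N. After small shifts it went in freely.

**Key and bench:** the key went into the hole without resistance, and I let it go within about 1 mm of home. The pictures after release show it upright, looking just as it did at the start. The other keys, and the bystanders that were in view, looked unmoved. The gripper was clear of everything at hand-in.

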